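# Stack away the emptied stock trays and pots

### The arm

A 6-joint arm with a two-finger parallel gripper is mounted at the origin on the work surface. World frame = base frame: x ahead of the robot, y to its left, z up, the work surface at z = 0. Lengths are in m, angles in degrees, forces in N, time in s.
With the tool pointing down it reaches from about 0.4 to 0.825 m from the base axis. Payload 7 kg.
Tool frame: the origin (TCP) lies between the finger pads; the fingertips stand 22 mm ahead of it and the grasp point (between the pads) lies 3 mm ahead of it; z points along the fingers, y is the line along which they close (so a half turn about z gives the same grasp; the last joint's range is limited). The gripper opens to 88 mm and grips with 3 to 60 N. Pads are 19 mm wide; open, the fingers measure 130 mm over their backs; the gripper's body (78 mm by 193 mm) begins 47 mm behind the grasp point.
Start: joints at [-52.535, 20.546, 0.682, 0, -70.136, -16.507], TCP at [0.241, -0.63, 0.249] pointing down, gripper open.
Joint ranges: [-176.03, 176.03], [-82.01, 121.73], [-58.28, 71.71], [-173.87, 95.51], [-174.79, -0.11], [-173.66, 173.66]. Speed limits (degrees/s): [136.94, 136.94, 172.46, 180, 180, 180].

### API

Orientations are given as [roll, pitch, yaw] about the fixed x, y, z axes, in that order (R = Rz(yaw) Ry(pitch) Rx(roll)).
In Python, from plant import ctrl gives the robot as it stands.
- The arm moves only by the tool apply_moves, never from a script. Its argument "targets" is a list of rows, each an object with "travel": the shift along the tool's x, y, z in mm, a list of three; "roll": the turn about the tool's z in degrees; "jaw": the finger opening in mm, from 0 to 87.6. In form: [{"travel": [tx, ty, tz], "roll": roll, "jaw": jaw}, ...]. A call has 1 to 10 rows; each row shifts and turns the commanded pose from where the row before left it, along the tool's axes as they then stand; what a row does not reach is not made up. A row lasts 1/10 s, in which the tool goes at most 50 mm and 8.59 degrees, less where a joint would pass 70% of its speed; a pose out of reach is approached as far as the arm can. A call with a gripper value outside its range is refused whole. The fingers move at their own pace and stop on an object; the grip force is fixed at half the most. Time passes only in rows, so rows that do not move let the fingers close. It gives the time, the measured TCP pose, the force, the opening and the grip force at its end, in the units of the state.
- ctrl.get_obs(): the state, without advancing time (a new reading comes with each control period).
- ctrl.snapshot(name): name is "side" or "top" or "wrist"; returns the picture (480x640x3 uint8, red, green, blue); there is no depth.
- ctrl.calibration(name): a dict with "K" (3x3 intrinsics, pixels), "extrinsics" (4x4, takes a point from camera to world coordinates); the wrist camera has in their place "hand_eye" (4x4, takes a point from camera to tool coordinates, whose origin is the TCP and whose axes are the flange's). Camera axes: x right, y down, z forward; pixel columns grow to the right and rows downward; lengths in m; the calibration is good to about 2 mm. A picture is of the moment at which its call begins: read the wrist's pose just before it. calibration takes no time and is no camera call.
- ctrl.close_job(): hands the job in; it is judged then, once.
The state is a dict: "clock": time; "joint_pos": joint angles; "qvel": joint speeds; "tau": joint torques, N m; "tool_pos": TCP position; "orientation": TCP orientation; "force": force on the tool from outside, world axes, zero at the start; "moment": the same for the moment, N m; "opening": finger opening in m; "gripper_force": force on a finger pad.
Only numpy, scipy, OpenCV 4.12 (cv2) and the standard library are available. Lean on these libraries where they do the work, as an engineer would, in place of code of your own. Each camera call takes 0.05 s, during which the arm holds its last target. There are 200 camera calls.

### The job

First push the grey bottom tray square and flush into the corner of the wooden fence, its cut corner pointing out of the corner. Then tidy the rest in any order: stack the other trays on it with their cut corners matched so that each seats down on the one below, nest all the round pots mouth down on the red round pot, and put the odd square and six-sided pots, which will not nest, into the blue crate. Leave the bottom tray flush and do not disturb the jar, the mug or the tape.

Things in the scene. Friction and masses are not known exactly. Their poses are not given: they have to be found in the camera images.
- fence_corner (a point): Fixed L of two dark wooden battens, 12 mm high, 18 thick. Point: the inner corner of their inside faces at counter level. The far batten runs along the fence's y at x = 0 (120 mm to -y), the side batten along its x at y = 0 (160 mm to -x); the pocket is on the -x -y side. A tray pushed home has its centre at x -48, y -32 mm, its +x end and +y side on the battens, its cut corner outward.
- tray0_centre (a point): Plastic stacking tray 0, grey with a white top, nearest the fence, always there: open side down, 96 (x) x 64 (y) x 26 mm, 85-170 g. Sides 16 mm high (grip across the 64), then a bevelled plateau 84 x 52, 10 mm high. An 8 mm deep recess below, 4 mm walls, fits a plateau with 2 mm play: each tray adds 18 mm. The -x -y corner is cut at 45 deg (16 mm), plateau and recess too. Point: its centre, 13 mm up; axes the tray's.
- tray0_cut (a point): Point on tray 0 by its cut corner, x -36, y -20 mm from its centre, same height.
- tray1_centre (a point): Tray 1, green with a pale top, loose, may be absent; in size and shape just like tray 0, 120 g. Point: its centre, 13 mm above its rim; axes as on tray 0 (x along the 96 mm, cut corner at -x -y).
- tray1_cut (a point): Point on tray 1 by its cut corner, x -36, y -20 mm from its centre, same height; absent if the tray is.
- tray2_centre (a point): Tray 2, green with a pale top, loose, may be absent; in size and shape just like tray 0, 120 g. Point: its centre, 13 mm above its rim; axes as on tray 0 (x along the 96 mm, cut corner at -x -y).
- tray2_cut (a point): Point on tray 2 by its cut corner, x -36, y -20 mm from its centre, same height; absent if the tray is.
- round0_centre (a point): Bottom round pot, the red one, always there, mouth down, 52 mm high, 60 g: skirt 62 mm across and 25 mm high, then a straight body 50 mm across up to 46 mm (grip here), bevelled to the top. The hollow skirt (54 mm wide, 25 deep) fits over another pot's body with 2 mm play: each nested pot adds 27 mm. Point: its centre, 26 mm above the rim.
- round1_centre (a point): Round pot 1, orange, mouth down, may be absent; in size and shape just like round pot 0, 40 to 85 g. Point: its centre, 26 mm above its rim, z up.
- round2_centre (a point): Round pot 2, yellow, mouth down, may be absent; in size and shape just like round pot 0, 40 to 85 g. Point: its centre, 26 mm above its rim, z up.
- round3_centre (a point): Round pot 3, orange, mouth down, may be absent; in size and shape just like round pot 0, 40 to 85 g. Point: its centre, 26 mm above its rim, z up.
- odd1_centre (a point): Odd square pot, orange, 54 x 54 mm (sides square to its x and y), 48 mm high, 40 to 85 g, straight sides, mouth down; inside 44 mm wide, so it goes over no other pot. May be absent. Point: its centre, 24 mm above its rim, z up.
- odd2_centre (a point): Odd six-sided pot, yellow, 56 mm across flats (flats face 30, 90, 150 .. degrees from its x), 48 mm high, 40 to 85 g, straight sides, mouth down; inside 46 mm wide, so it goes over no other pot. May be absent. Point: its centre, 24 mm above its rim, z up.
- crate_in (a point): Fixed open blue crate, 160 mm (its x) by 200 mm (its y) outside, walls 5 mm thick and 50 mm high. Point: the centre of its inner floor, 5 mm above the counter. Room for both odd pots side by side along y.
- jar: Bystander: amber glass jar with black cap, 70 mm across, 110 mm high; origin under its centre. Leave alone.
- mug: Bystander: blue mug, 80 mm across, 90 mm high, handle on its +y side; origin under its centre. Leave alone.
- tape: Bystander: roll of packing tape lying flat, 100 mm across, 25 mm high; origin under its centre. Leave alone.
Mind the look-alikes: they are no part of the job. Of the things that look like the part that bears tray0_centre, the middle-sized one is meant. Leave any turquoise look-alike of the part that bears round3_centre alone.

How it is judged:
By the outcome, as a careful person would: the job done as asked, in the order asked, and still so for the second after the job is handed in, with the robot touching nothing.
Of round1, round2, round3 only 2 to 3 are there at a start; the rules pass over those that are not, and their reading is None.
Of tray1, tray2 only 1 to 2 are there at a start; the rules pass over those that are not, and their reading is None.
Of odd1, odd2 only 1 to 2 are there at a start; the rules pass over those that are not, and their reading is None.
At some moment in a run one of round1, round2, tray1, odd1 may be knocked a few centimetres aside while the robot is not near it.
It also fails if it takes over 210 s, if anything falls off the work surface, if the arm or the gripper's body presses on something with over 40 N, if the wrist force passes 120 N, or if a joint passes its speed limit or range.

## Working session

There is one attempt and no reset: what is moved stays moved. The work goes in short steps, Python scripts to look and compute and a tool call to move; the robot and the scene stay as the last step left them, time stands still between calls to the robot, and variables do not carry over. Pictures are saved under pics/ and viewed, at most 14 in all, crops included, and the job is handed in when it is done.

Besides the shell and the picture viewer there is one more tool, called as name(argument=value, ...) on one line, values as JSON. apply_moves: Moves the arm, as the interface text tells. Its arguments: {"type":"object","properties":{"targets":{"type":"array","items":{"type":"object","properties":{"travel":{"type":"array","items":{"type":"number"}},"roll":{"type":"number"},"jaw":{"type":"number"}}}}},"required":["targets"]}

```bash
mkdir -p pics; ls; python3 - <<'E'
from plant import ctrl
import cv2,numpy as np
o=ctrl.get_obs();print(o)
for n in("top","side"):
    c=ctrl.calibration(n);print(n,np.round(c["K"],1).tolist(),np.round(c["extrinsics"],4).tolist())
    cv2.imwrite(f"pics/{n}0.png",ctrl.snapshot(n)[:,:,::-1])
print(ctrl.calibration("wrist"))
E
```

```text
pics
{'clock': 0.0, 'joint_pos': array([-5.25335761e+01,  2.05922837e+01,  6.32784216e-01, -2.09616323e-02,
       -7.01358076e+01, -1.65078835e+01]), 'qvel': array([-0.11672168,  0.0307491 , -0.06073887, -0.05681932,  0.01799495,
       -0.07121642]), 'tau': array([-3.81296617e-03, -5.82713270e+01,  2.93045175e+01,  6.99667767e+00,
        6.91859706e-03, -1.54348954e-04]), 'tool_pos': array([ 0.24126683, -0.62991226,  0.24760292]), 'orientation': array([ 1.79903022e+02, -8.19116427e-03, -1.59048592e+02]), 'force': array([-0.16786949,  0.35756697, -0.00452006]), 'moment': array([ 0.03303664, -0.00461086, -0.01862106]), 'gripper_force': 0.0, 'opening': 0.08736555360146}
top [[434.4, 0.0, 318.9], [0.0, 434.4, 237.7], [0.0, 0.0, 1.0]] [[-0.005, -0.9954, 0.096, 0.459], [-0.9999, 0.0064, 0.0147, -0.0096], [-0.0152, -0.0959, -0.9953, 1.0399], [0.0, 0.0, 0.0, 1.0]]
side [[581.5, 0.0, 318.7], [0.0, 581.5, 247.1], [0.0, 0.0, 1.0]] [[-0.7225, -0.363, 0.5884, -0.1756], [-0.691, 0.4056, -0.5983, 0.7313], [-0.0215, -0.8389, -0.5439, 0.7165], [0.0, 0.0, 0.0, 1.0]]
{'K': array([[376.05624902,   0.        , 324.66285664],
       [  0.        , 376.05624902, 242.38480902],
       [  0.        ,   0.        ,   1.        ]]), 'hand_eye': array([[ 5.52997592e-04, -9.69825525e-01, -2.43799395e-01,
         6.47634579e-02],
       [ 9.99999847e-01,  5.37920511e-04,  1.28418963e-04,
         4.28264496e-04],
       [ 6.60070700e-06, -2.43799428e-01,  9.69825674e-01,
        -1.36554694e-01],
       [ 0.00000000e+00,  0.00000000e+00,  0.00000000e+00,
         1.00000000e+00]])}
```

View pics/top0.png

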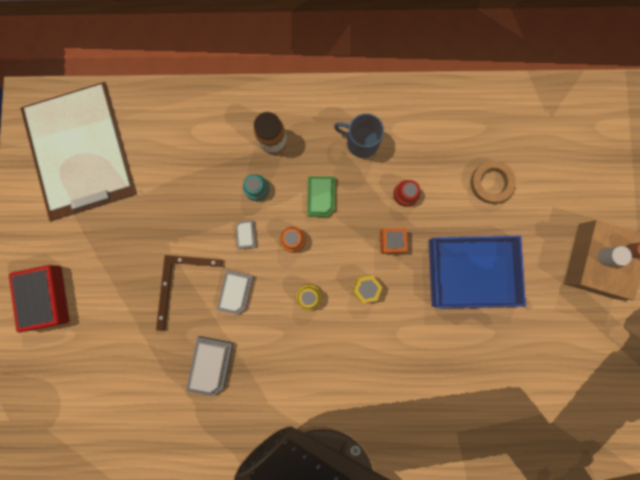

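View pics/side0.png

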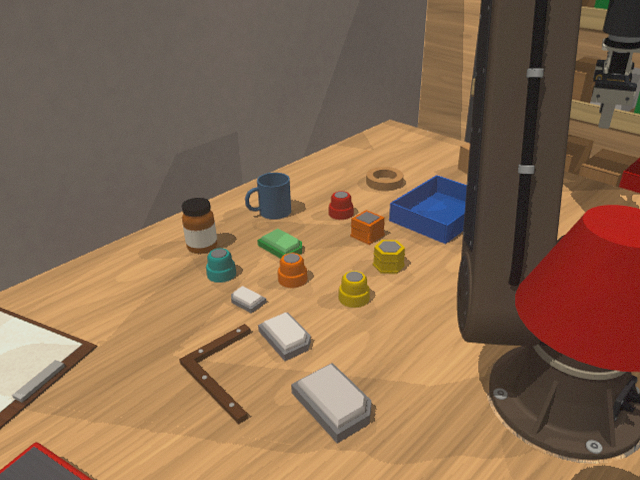

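The top view shows these things:
- **Fence:** corner at about (168,258).
- **Grey trays:** small (246,234), middle (235,291) and large (210,366). The middle-sized one is tray 0.
- **Other trays and pots:** green tray (321,196), red round pot (407,192), orange round pot (292,239), yellow round pot (309,297), square pot (395,240), six-sided pot (369,289), crate (477,271).
- **Look-alike:** the turquoise round pot at (255,187), to be left alone.

I'll confirm these in one enlarged crop.

```bash
cat >h.py <<'E'
from plant import ctrl
import cv2,numpy as np
from scipy.spatial.transform import Rotation as R
def pose(o):
    T=np.eye(4);T[:3,:3]=R.from_euler("xyz",o["orientation"],degrees=True).as_matrix();T[:3,3]=o["tool_pos"];return T
def cam(n,o=None):
    c=ctrl.calibration(n)
    return c["K"],(c["extrinsics"] if n!="wrist" else pose(o or ctrl.get_obs())@c["hand_eye"])
def p2w(K,E,uv,z):
    uv=np.atleast_2d(np.array(uv,float));d=np.c_[uv,np.ones(len(uv))]@np.linalg.inv(K).T@E[:3,:3].T
    t=E[:3,3];return t+d*((z-t[2])/d[:,2])[:,None]
def shot(n,f=None):
    o=ctrl.get_obs();K,E=cam(n,o);im=ctrl.snapshot(n)[:,:,::-1].copy()
    if f:cv2.imwrite(f"pics/{f}.png",im)
    return im,K,E,o
E
python3 - <<'E'
from h import *
K,E=cam("top")
im=cv2.imread("pics/top0.png")
cv2.imwrite("pics/crop0.png",cv2.resize(im[170:400,150:420],None,fx=2.6,fy=2.6,interpolation=cv2.INTER_CUBIC))
for n,uv,z in [("fence",(174,264),.0),("tray0",(235,291),.026),("small",(246,234),.02),("large",(210,366),.03),("green",(321,196),.026),("red",(409,187),.052),("orange",(292,238),.052),("yellow",(309,297),.052),("sq",(395,240),.048),("hex",(369,289),.048),("crate",(477,271),.005),("turq",(255,187),.05)]:
    print(n,p2w(K,E,uv,z)[0].round(3))
E
```

```text
fence [0.498 0.354 0.   ]
tray0 [0.434 0.201 0.026]
small [0.567 0.178 0.02 ]
large [0.264 0.255 0.03 ]
green [ 0.656 -0.     0.026]
red [ 0.67  -0.203  0.052]
orange [0.554 0.066 0.052]
yellow [0.42  0.028 0.052]
sq [ 0.548 -0.169  0.048]
hex [ 0.437 -0.108  0.048]
crate [ 0.477 -0.368  0.005]
turq [0.674 0.153 0.05 ]
```

View pics/crop0.png

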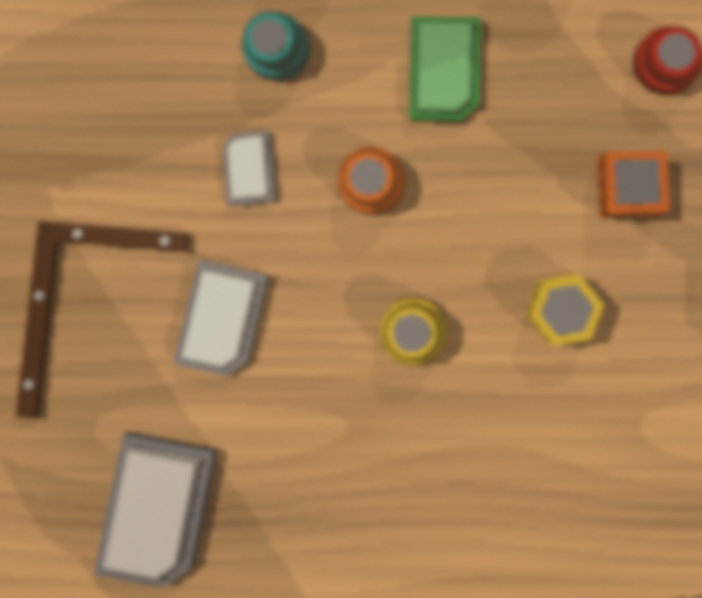

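The crop confirms it: tray 0 is the middle of the three grey trays (crop 220,318), with its cut corner at lower right, which is -x -y. The green tray (crop 446,70) is cut the same way. Only two loose round pots are there, orange and yellow, and both odd pots are present. The turquoise pot stays where it is.

```bash
cat >>h.py <<'E'
def plan(*ts,start=None):
    """ts: (x,y,z,yaw) targets; prints tool-frame travel mm (before the turn) and roll deg, rows needed"""
    o=ctrl.get_obs();p=np.array(o["tool_pos"]);yaw=o["orientation"][2]
    if start: p=np.array(start[:3]);yaw=start[3]
    for x,y,z,w in ts:
        M=R.from_euler("xyz",[180,0,yaw],degrees=True).as_matrix()
        d=M.T@(np.array([x,y,z])-p)*1000;r=(yaw-w+180)%360-180
        print("travel",d.round(1),"roll %.1f"%r,"n",int(np.ceil(np.linalg.norm(d)/48)),int(np.ceil(abs(r)/8.5)))
        p=np.array([x,y,z]);yaw=w
E
python3 - <<'E'
from h import *
plan((.5,-.2,.25,-159),(.47,.24,.25,-191.5))
E
```

```text
travel [-395.4  309.    -2.3] roll -0.0 n 11 1
travel [-129.7  421.5    0. ] roll 32.5 n 10 4
```

apply_moves(targets=[{"travel": [-40, 31, 0], "roll": 0, "jaw": 87}, {"travel": [-40, 31, 0], "roll": 0, "jaw": 87}, {"travel": [-40, 31, 0], "roll": 0, "jaw": 87}, {"travel": [-40, 31, 0], "roll": 0, "jaw": 87}, {"travel": [-40, 31, 0], "roll": 0, "jaw": 87}, {"travel": [-40, 31, 0], "roll": 0, "jaw": 87}, {"travel": [-40, 31, 0], "roll": 0, "jaw": 87}, {"travel": [-40, 31, 0], "roll": 0, "jaw": 87}, {"travel": [-40, 31, 0], "roll": 0, "jaw": 87}, {"travel": [-35, 30, 0], "roll": 0, "jaw": 87}])

```text
clock: 1.1
tool_pos: [0.4977, -0.203, 0.2485]
orientation: [180.0, 0.0, -159.0]
force: [1.0, -0.7, -1.0]
opening: 0.087
gripper_force: 0.0
```

apply_moves(targets=[{"travel": [-13, 42, 0], "roll": 0, "jaw": 87}, {"travel": [-13, 42, 0], "roll": 0, "jaw": 87}, {"travel": [-13, 42, 0], "roll": 0, "jaw": 87}, {"travel": [-13, 42, 0], "roll": 0, "jaw": 87}, {"travel": [-13, 42, 0], "roll": 0, "jaw": 87}, {"travel": [-13, 42, 0], "roll": 0, "jaw": 87}, {"travel": [-13, 42, 0], "roll": 0, "jaw": 87}, {"travel": [-13, 42, 0], "roll": 0, "jaw": 87}, {"travel": [-13, 42, 0], "roll": 0, "jaw": 87}, {"travel": [-13, 42, 0], "roll": 0, "jaw": 87}])

```text
clock: 2.1
tool_pos: [0.4674, 0.2353, 0.2485]
orientation: [180.0, -0.0, -159.0]
force: [0.8, 0.8, -0.8]
opening: 0.0874
gripper_force: 0.0
```

apply_moves(targets=[{"travel": [0, 0, 0], "roll": 8.1, "jaw": 87}, {"travel": [0, 0, 0], "roll": 8.1, "jaw": 87}, {"travel": [0, 0, 0], "roll": 8.1, "jaw": 87}, {"travel": [0, 0, 0], "roll": 8.1, "jaw": 87}, {"travel": [0, 0, 0], "roll": 0, "jaw": 87}, {"travel": [0, 0, 0], "roll": 0, "jaw": 87}])

```text
clock: 2.7
tool_pos: [0.468, 0.2334, 0.2484]
orientation: [-180.0, -0.0, 168.8]
force: [0.9, -1.1, -0.3]
opening: 0.0868
gripper_force: 0.0
```

```bash
python3 - <<'E'
from h import *
im,K,E,o=shot("wrist","w1");print(o["clock"],o["tool_pos"],o["orientation"],o["joint_pos"].round(0))
E
```

```text
2.7 [0.46797981 0.23343178 0.2483789 ] [-1.79981512e+02 -1.50848939e-02  1.68795851e+02] [  48.    6.  -18.   -0.  -65. -149.]
```

View pics/w1.png

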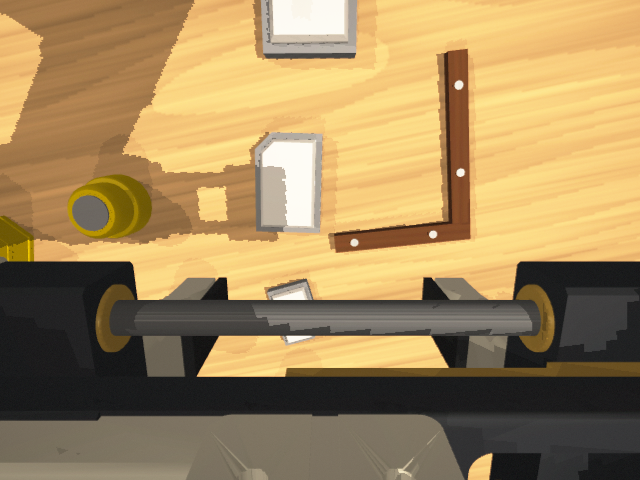

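The wrist view shows tray 0 at about (288,182), with its cut corner upper left (-x -y). The fence's inner corner is at about (450,222), the yellow round pot is at (108,206), and a small grey look-alike is at (290,308). I'll fit the tray and the fence lines numerically.

```bash
cat >>h.py <<'E'
def mask_tray(im,smax=70,vmin=60):
    h=cv2.cvtColor(im,cv2.COLOR_BGR2HSV);return ((h[...,1]<smax)&(h[...,2]>vmin)).astype(np.uint8)
def blob(m,uv):
    m=cv2.morphologyEx(m,cv2.MORPH_OPEN,np.ones((3,3)));n,l,s,c=cv2.connectedComponentsWithStats(m)
    i=min(range(1,n),key=lambda i:np.hypot(*(c[i]-uv))+(1e3 if s[i,4]<300 else 0));return (l==i).astype(np.uint8),s[i],c[i]
def rect(K,E,b,z):
    c=max(cv2.findContours(b,cv2.RETR_EXTERNAL,cv2.CHAIN_APPROX_NONE)[0],key=len)[:,0]
    w=p2w(K,E,c,z)[:,:2];(cx,cy),(a,d),ang=cv2.minAreaRect((w*1000).astype(np.float32))
    if a<d: a,d,ang=d,a,ang+90
    return (cx,cy),(a,d),(ang+90)%180-90
E
python3 - <<'E'
from h import *
im=cv2.imread("pics/w1.png");o=ctrl.get_obs();K,E=cam("wrist",o)
h=cv2.cvtColor(im,cv2.COLOR_BGR2HSV)
for uv in [(458,120),(455,180),(380,235),(290,180),(270,200),(230,80),(600,150),(258,200),(300,120)]:print(uv,h[uv[1],uv[0]])
b,s,c=blob(mask_tray(im),(288,182));print(s,c)
for z in (0,.016,.026):print(z,rect(K,E,b,z))
m=((h[...,0]<12)&(h[...,2]<150)&(h[...,1]>120)).astype(np.uint8)
m[:, :325]=0;m[260:]=0;m[:,480:]=0;m[:40]=0
ys=range(70,190,4);side=np.array([(np.where(m[y])[0].min(),y) for y in ys])
xs=range(350,435,4);far=np.array([(x,np.where(m[:,x])[0].min()) for x in xs])
print(side[::6].tolist(),far[::5].tolist())
for z in(0,.012):
    A=p2w(K,E,side,z)[:,:2];B=p2w(K,E,far,z)[:,:2]
    la=cv2.fitLine(A.astype(np.float32),cv2.DIST_HUBER,0,.01,.01).ravel();lb=cv2.fitLine(B.astype(np.float32),cv2.DIST_HUBER,0,.01,.01).ravel()
    t=np.linalg.solve(np.c_[la[:2],-lb[:2]],lb[2:]-la[2:]);print(z,"corner",la[2:]+t[0]*la[:2],np.degrees(np.arctan(la[1]/la[0])),np.degrees(np.arctan(-lb[0]/lb[1])))
E
```

```text
(458, 120) [ 12 176 133]
(455, 180) [ 12 171 134]
(380, 235) [ 12 175 130]
(290, 180) [ 24  10 254]
(270, 200) [ 18  40 193]
(230, 80) [ 21 124 251]
(600, 150) [ 19 129 246]
(258, 200) [ 19  25 113]
(300, 120) [ 18 133 237]
[ 255  132   67  101 6344] [288.48013871 182.4665826 ]
0 ((431.4609375, 203.17098999023438), (99.770751953125, 66.4915542602539), -12.902847290039062)
0.016 ((430.3338623046875, 204.98202514648438), (95.62432861328125, 63.72819519042969), -12.902862548828125)
0.026 ((429.6295166015625, 206.11390686035156), (93.03280639648438, 62.001102447509766), -12.902862548828125)
[[447, 70], [447, 94], [447, 118], [448, 142], [450, 166]] [[350, 233], [370, 230], [390, 228], [410, 226], [430, 224]]
0 corner [0.50328386 0.36281586] -3.481176 -5.240774
0.012 corner [0.5001996 0.359198 ] -3.4812129 -5.2405686
```

```bash
python3 - <<'E'
from h import *
im=cv2.imread("pics/w1.png");K,E=cam("wrist")
h=cv2.cvtColor(im,cv2.COLOR_BGR2HSV)
print(h[120,436:476].tolist());print(h[215:250,390].tolist())
m=((h[...,0]<16)&(h[...,2]>105)&(h[...,2]<175)&(h[...,1]>150)).astype(np.uint8)
m[:, :325]=0;m[260:]=0;m[:,480:]=0;m[:40]=0
def fit(P):
    A=p2w(K,E,P,.012)[:,:2].astype(np.float32);return cv2.fitLine(A,cv2.DIST_HUBER,0,.001,.001).ravel()
S=[np.where(m[y])[0] for y in range(62,200,2)];F=[np.where(m[:,x])[0] for x in range(342,436,2)]
L={}
for k,f,o in(("in",np.min,-.5),("out",np.max,.5)):
    L[k]=fit([(f(a)+o,y) for a,y in zip(S,range(62,200,2))]),fit([(x,f(a)+o) for a,x in zip(F,range(342,436,2))])
    la,lb=L[k];t=np.linalg.solve(np.c_[la[:2],-lb[:2]],lb[2:]-la[2:]);print(k,la[2:]+t[0]*la[:2],np.degrees(np.arctan(la[1]/la[0])),np.degrees(np.arctan(-lb[0]/lb[1])))
E
```

```text
[[21, 119, 252], [22, 118, 252], [22, 119, 252], [16, 140, 219], [16, 141, 186], [16, 139, 183], [16, 139, 183], [16, 137, 184], [16, 138, 183], [15, 143, 136], [12, 156, 77], [9, 163, 61], [11, 188, 57], [12, 168, 91], [12, 175, 124], [12, 175, 127], [11, 176, 129], [11, 176, 129], [11, 173, 131], [12, 177, 131], [12, 173, 134], [12, 175, 134], [12, 176, 133], [12, 169, 133], [11, 175, 130], [11, 177, 128], [11, 172, 129], [12, 175, 131], [12, 172, 132], [12, 174, 133], [11, 173, 130], [11, 179, 128], [12, 161, 160], [17, 133, 239], [18, 132, 244], [18, 130, 244], [18, 130, 244], [18, 130, 244], [18, 129, 245], [18, 129, 244]]
[[21, 123, 251], [20, 124, 250], [20, 125, 248], [18, 131, 244], [19, 129, 245], [19, 127, 247], [19, 125, 248], [20, 124, 250], [20, 123, 250], [19, 127, 247], [17, 133, 239], [16, 137, 147], [15, 141, 103], [10, 165, 54], [11, 158, 66], [11, 169, 116], [12, 171, 128], [12, 169, 131], [12, 174, 133], [12, 176, 132], [12, 175, 130], [12, 169, 128], [12, 176, 129], [12, 171, 130], [12, 174, 133], [12, 172, 135], [12, 170, 132], [12, 179, 128], [12, 173, 128], [11, 176, 126], [11, 178, 126], [12, 171, 139], [14, 146, 218], [19, 125, 249], [20, 125, 249]]
in [0.50177395 0.3586725 ] -4.879847 -5.045977
out [0.52082586 0.37457362] -4.9995155 -5.088932
```

The fence corner is at (0.502, 0.3587) with yaw -5°. Tray 0 is near (0.431, 0.204) with yaw about -12.5°. I'll turn the wrist to the half turn that leaves joint range to spare, then come down over the tray.

apply_moves(targets=[{"travel": [0, 0, 0], "roll": -8.5, "jaw": 87}, {"travel": [0, 0, 0], "roll": -8.5, "jaw": 87}, {"travel": [0, 0, 0], "roll": -8.5, "jaw": 87}, {"travel": [0, 0, 0], "roll": -8.5, "jaw": 87}, {"travel": [0, 0, 0], "roll": -8.5, "jaw": 87}, {"travel": [0, 0, 0], "roll": -8.5, "jaw": 87}, {"travel": [0, 0, 0], "roll": -8.5, "jaw": 87}, {"travel": [0, 0, 0], "roll": -8.5, "jaw": 87}, {"travel": [0, 0, 0], "roll": -8.5, "jaw": 87}, {"travel": [0, 0, 0], "roll": -8.5, "jaw": 87}])

```text
clock: 3.75
tool_pos: [0.4681, 0.2334, 0.2485]
orientation: [180.0, -0.0, -105.9]
force: [-0.5, -0.5, 1.1]
opening: 0.0872
gripper_force: 0.0
```

apply_moves(targets=[{"travel": [0, 0, 0], "roll": -8.5, "jaw": 87}, {"travel": [0, 0, 0], "roll": -8.5, "jaw": 87}, {"travel": [0, 0, 0], "roll": -8.5, "jaw": 87}, {"travel": [0, 0, 0], "roll": -8.5, "jaw": 87}, {"travel": [0, 0, 0], "roll": -8.5, "jaw": 87}, {"travel": [0, 0, 0], "roll": -8.5, "jaw": 87}, {"travel": [0, 0, 0], "roll": -8.5, "jaw": 87}, {"travel": [0, 0, 0], "roll": -8.5, "jaw": 87}, {"travel": [0, 0, 0], "roll": -8.5, "jaw": 87}, {"travel": [0, 0, 0], "roll": -8.5, "jaw": 87}])

```text
clock: 4.75
tool_pos: [0.4681, 0.2334, 0.2485]
orientation: [180.0, 0.0, -20.9]
force: [0.6, -0.3, -0.3]
opening: 0.087
gripper_force: 0.0
```

apply_moves(targets=[{"travel": [0, 0, 0], "roll": -8.5, "jaw": 87}, {"travel": [-30, 36, 0], "roll": 0, "jaw": 87}, {"travel": [0, 0, 40], "roll": 0, "jaw": 87}, {"travel": [0, 0, 40], "roll": 0, "jaw": 87}, {"travel": [0, 0, 0], "roll": 0, "jaw": 87}, {"travel": [0, 0, 0], "roll": 0, "jaw": 87}])

```text
clock: 5.35
tool_pos: [0.4311, 0.2051, 0.1691]
orientation: [179.9, 0.0, -12.8]
force: [-0.2, 0.7, 0.2]
opening: 0.0872
gripper_force: 0.0
```

```bash
python3 - <<'E'
from h import *
im,K,E,o=shot("wrist","w2");print(o["clock"],o["tool_pos"],o["orientation"],o["joint_pos"].round(0))
E
```

```text
5.35 [0.43109245 0.20510976 0.16912973] [ 1.79913315e+02  3.78543986e-03 -1.28288833e+01] [ 49.   6. -30.   0. -54.  28.]
```

View pics/w2.png

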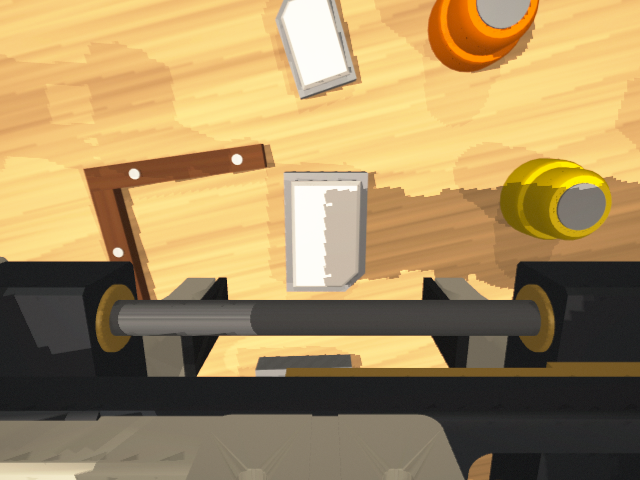

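The tray fills about (285-368, 172-291), square to the tool and centred between the fingers. I'll check its centre, then come down and grip.

```bash
python3 - <<'E'
from h import *
im=cv2.imread("pics/w2.png");K,E=cam("wrist")
b,s,c=blob(mask_tray(im),(326,230));print(s,c)
for z in (0,.016):print(z,rect(K,E,b,z))
plan((.4406,.2998,.025,-5),start=(.431,.205,.025,-12.8))
plan((.4406,.2998,.025,-5),start=(.431,.205,.025,-5))
E
```

```text
[ 284  172   84  120 9468] [324.6539924  229.31094212]
0 ((427.6827697753906, 206.8651885986328), (101.80504608154297, 67.63337707519531), -12.812187194824219)
0.016 ((431.2183837890625, 206.08128356933594), (96.49333190917969, 64.1045913696289), -12.812149047851562)
travel [-11.6 -94.6  -0. ] roll -7.8 n 2 1
travel [  1.3 -95.3  -0. ] roll 0.0 n 2 0
```

apply_moves(targets=[{"travel": [0, 0, 40], "roll": 0, "jaw": 87}, {"travel": [0, 0, 40], "roll": 0, "jaw": 87}, {"travel": [0, 0, 40], "roll": 0, "jaw": 87}, {"travel": [0, 0, 24], "roll": 0, "jaw": 87}, {"travel": [0, 0, 0], "roll": 0, "jaw": 60}, {"travel": [0, 0, 0], "roll": 0, "jaw": 60}, {"travel": [0, 0, 0], "roll": 0, "jaw": 60}, {"travel": [0, 0, 0], "roll": 0, "jaw": 60}, {"travel": [0, 0, 0], "roll": 0, "jaw": 60}])

```text
clock: 6.3
tool_pos: [0.4315, 0.2059, 0.0257]
orientation: [-179.9, -0.1, -12.9]
force: [-0.3, -0.2, 7.0]
opening: 0.0636
gripper_force: 30.0
```

apply_moves(targets=[{"travel": [0, 0, -1], "roll": -4, "jaw": 60}, {"travel": [0, 0, 0], "roll": -3.8, "jaw": 60}, {"travel": [0, -20, 0], "roll": 0, "jaw": 60}, {"travel": [0, -25, 0], "roll": 0, "jaw": 60}, {"travel": [0, -25, 0], "roll": 0, "jaw": 60}, {"travel": [0, -25, 0], "roll": 0, "jaw": 60}, {"travel": [2, 0, 0], "roll": 0, "jaw": 60}, {"travel": [0, 0, 0], "roll": 0, "jaw": 60}])

```text
clock: 7.1
tool_pos: [0.4416, 0.3007, 0.0258]
orientation: [-179.9, -0.0, -5.1]
force: [0.3, 0.6, -0.1]
opening: 0.064
gripper_force: 30.0
```

apply_moves(targets=[{"travel": [2, 0, 0], "roll": 0, "jaw": 60}, {"travel": [2, 0, 0], "roll": 0, "jaw": 60}, {"travel": [1, 0, 0], "roll": 0, "jaw": 60}, {"travel": [1, 0, 0], "roll": 0, "jaw": 60}, {"travel": [1, 0, 0], "roll": 0, "jaw": 60}, {"travel": [0, 0, 0], "roll": 0, "jaw": 60}])

```text
clock: 7.7
tool_pos: [0.4484, 0.2987, 0.0258]
orientation: [180.0, 0.0, -5.2]
force: [-2.3, -1.7, 5.0]
opening: 0.0637
gripper_force: 30.0
```

apply_moves(targets=[{"travel": [1, 0, 0], "roll": 0, "jaw": 60}, {"travel": [1, 0, 0], "roll": 0, "jaw": 60}, {"travel": [0, 0, 0], "roll": 0, "jaw": 60}])

```text
clock: 8.0
tool_pos: [0.4492, 0.2987, 0.0258]
orientation: [180.0, 0.1, -5.2]
force: [-10.7, 1.2, 9.2]
opening: 0.0633
gripper_force: 30.0
```

Tray 0 is against the far batten. I'll release it, turn 90° and push it sideways with both fingers.

apply_moves(targets=[{"travel": [-1, 0, 0], "roll": 0, "jaw": 74}, {"travel": [0, 0, 0], "roll": 0, "jaw": 74}, {"travel": [0, 0, -35], "roll": 0, "jaw": 74}, {"travel": [0, 0, -35], "roll": 0, "jaw": 74}, {"travel": [0, 0, 0], "roll": 8.2, "jaw": 30}, {"travel": [0, 0, 0], "roll": 8.2, "jaw": 30}, {"travel": [0, 0, 0], "roll": 8.2, "jaw": 30}, {"travel": [0, 0, 0], "roll": 8.2, "jaw": 30}, {"travel": [0, 0, 0], "roll": 8.2, "jaw": 30}, {"travel": [0, 0, 0], "roll": 8.2, "jaw": 30}])

```text
clock: 9.0
tool_pos: [0.4495, 0.2987, 0.0954]
orientation: [180.0, -0.0, -54.7]
force: [1.3, 0.1, 0.1]
opening: 0.0327
gripper_force: 0.0
```

apply_moves(targets=[{"travel": [0, 0, 0], "roll": 8.2, "jaw": 30}, {"travel": [0, 0, 0], "roll": 8.2, "jaw": 30}, {"travel": [0, 0, 0], "roll": 8.2, "jaw": 30}, {"travel": [0, 0, 0], "roll": 8.1, "jaw": 30}, {"travel": [0, 0, 0], "roll": 8.1, "jaw": 30}, {"travel": [27, -1.5, 0], "roll": 0, "jaw": 30}, {"travel": [27, -1.5, 0], "roll": 0, "jaw": 30}, {"travel": [0, 0, 0], "roll": 0, "jaw": 30}])

```text
clock: 9.8
tool_pos: [0.4466, 0.242, 0.0951]
orientation: [179.9, -0.1, -95.3]
force: [-0.1, 0.6, 0.2]
opening: 0.0299
gripper_force: 0.0
```

```bash
python3 - <<'E'
from h import *
im,K,E,o=shot("wrist","w3");print(o["clock"],o["tool_pos"],o["orientation"],o["joint_pos"].round(0),o["opening"])
b,s,c=blob(mask_tray(im),(325,330));print(s,c)
E
```

```text
9.8 [0.44661331 0.24197127 0.09510088] [ 1.79923493e+02 -8.28651822e-02 -9.52636736e+01] [ 51.  14. -31.  -0. -45. -56.] 0.029868406033570976
[ 242  303  166   31 4429] [322.86159404 317.76947392]
```

View pics/w3.png

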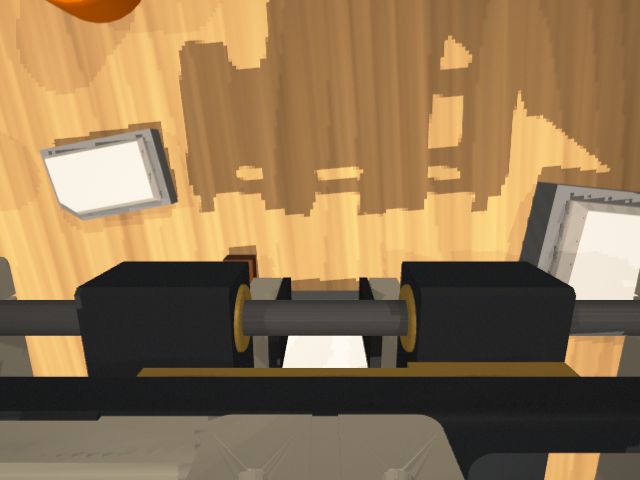

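The fingers stand clear on the tray's -y side. The large grey look-alike is off to the right and the small one to the left, both clear. Next I go down and push.

apply_moves(targets=[{"travel": [0, 0, 35], "roll": -0.3, "jaw": 30}, {"travel": [0, 0, 35], "roll": 0, "jaw": 30}, {"travel": [-5, 0, 0], "roll": 0, "jaw": 30}, {"travel": [-6, 0, 0], "roll": 0, "jaw": 30}, {"travel": [-6, 0, 0], "roll": 0, "jaw": 30}, {"travel": [-6, 0, 0], "roll": 0, "jaw": 30}, {"travel": [-6, 0, 0], "roll": 0, "jaw": 30}, {"travel": [-6, 0, 0], "roll": 0, "jaw": 30}, {"travel": [-5, 0, 0], "roll": 0, "jaw": 30}, {"travel": [0, 0, 0], "roll": 0, "jaw": 30}])

```text
clock: 10.85
tool_pos: [0.451, 0.2856, 0.0257]
orientation: [-180.0, 0.0, -94.8]
force: [0.3, -0.0, -0.8]
opening: 0.0301
gripper_force: 0.0
```

apply_moves(targets=[{"travel": [-2, 0, 0], "roll": 0, "jaw": 30}, {"travel": [-2, 0, 0], "roll": 0, "jaw": 30}, {"travel": [-1, 0, 0], "roll": 0, "jaw": 30}, {"travel": [0, 0, 0], "roll": 0, "jaw": 30}])

```text
clock: 11.25
tool_pos: [0.4505, 0.2869, 0.0255]
orientation: [179.9, -0.2, -94.9]
force: [2.5, -10.0, 6.9]
opening: 0.0301
gripper_force: 5.0
```

apply_moves(targets=[{"travel": [-1, 0, 0], "roll": 0, "jaw": 30}, {"travel": [0, 0, 0], "roll": 0, "jaw": 30}, {"travel": [4, 0, 0], "roll": 0, "jaw": 30}, {"travel": [16, 0, 0], "roll": 0, "jaw": 30}, {"travel": [0, 0, -35], "roll": 0, "jaw": 30}, {"travel": [0, 0, -35], "roll": 0, "jaw": 30}])

```text
clock: 11.85
tool_pos: [0.4488, 0.2691, 0.0954]
orientation: [179.9, -0.1, -94.9]
force: [1.4, 0.8, -0.2]
opening: 0.0302
gripper_force: 0.0
```

```bash
python3 - <<'E'
from h import *
o=ctrl.get_obs();print(o["clock"],o["tool_pos"],o["orientation"])
im,K,E,o=shot("wrist","w4")
imt,Kt,Et,_=shot("top","t4");ims,_,_,_=shot("side","s4")
cv2.imwrite("pics/c4.png",cv2.resize(ims[300:440,160:360],None,fx=3.5,fy=3.5,interpolation=cv2.INTER_CUBIC))
E
```

```text
11.85 [0.44882312 0.26910869 0.09543118] [ 1.79896820e+02 -1.26320752e-01 -9.48724947e+01]
```

View pics/c4.png

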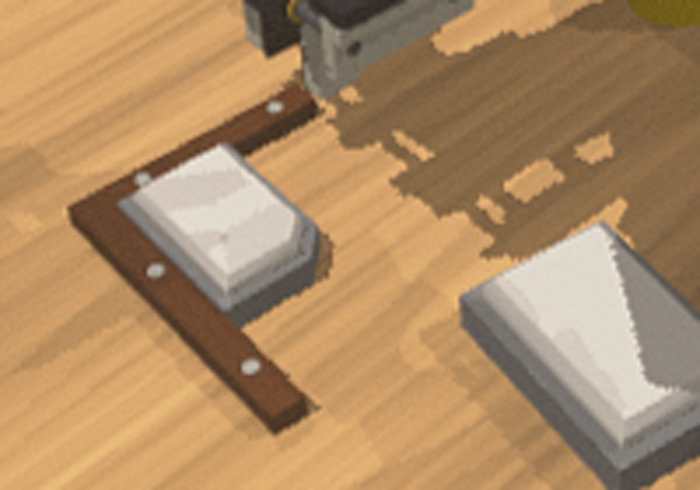

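The crop shows tray 0 in the corner of both battens with its cut corner outward. I'll measure flushness from above.

apply_moves(targets=[{"travel": [0, 0, -40], "roll": 0, "jaw": 30}, {"travel": [0, 0, -40], "roll": 0, "jaw": 30}, {"travel": [-40, 0, -40], "roll": 0, "jaw": 60}, {"travel": [-40, 0, 0], "roll": 0, "jaw": 87}, {"travel": [-40, 0, 0], "roll": 0, "jaw": 87}, {"travel": [0, 0, 0], "roll": 0, "jaw": 87}, {"travel": [0, 0, 0], "roll": 0, "jaw": 87}])

```text
clock: 12.7
tool_pos: [0.4587, 0.3857, 0.2092]
orientation: [179.9, -0.1, -94.8]
force: [-0.1, -0.5, -0.3]
opening: 0.0646
gripper_force: 0.0
```

```bash
python3 - <<'E'
from h import *
im,K,E,o=shot("wrist","w5");print(o["tool_pos"],o["orientation"])
b,s,c=blob(mask_tray(im),p:=(320,200));print(s,c)
for z in (0,.016):print(z,rect(K,E,b,z))
cv2.imwrite("pics/c5.png",cv2.resize(im[100:270,190:450],None,fx=3,fy=3,interpolation=cv2.INTER_CUBIC))
E
```

```text
[0.45870214 0.38572341 0.20920109] [ 1.79910349e+02 -1.03550982e-01 -9.47921045e+01]
[ 272  120  114   77 8417] [327.58061067 158.48912914]
0 ((450.21942138671875, 330.8680114746094), (100.61080169677734, 66.63175964355469), -4.772102355957031)
0.016 ((450.3832092285156, 330.4356689453125), (95.95661926269531, 63.54941940307617), -4.7721099853515625)
```

View pics/c5.png

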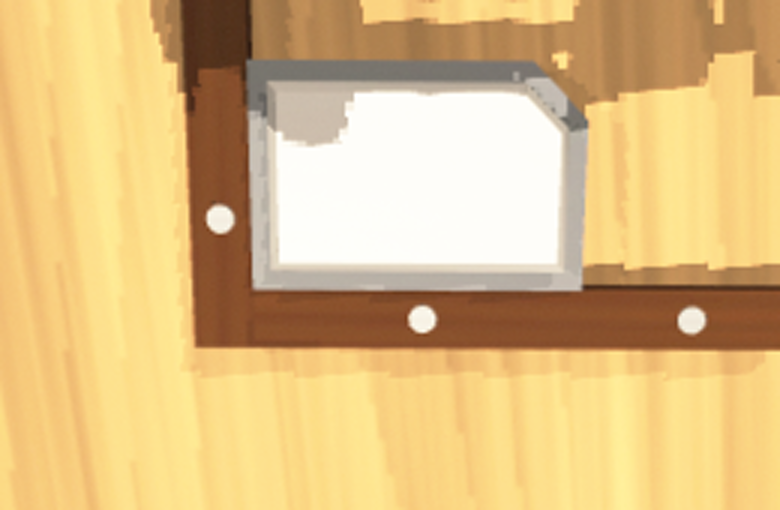

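Tray 0 sits flush on both battens at centre (0.4505, 0.3305), yaw -5°. Now the green tray.

```bash
python3 - <<'E'
from h import *
plan((.65,0.0,.2,-2))
E
```

```text
travel [ 367.6 -222.9    9.5] roll -92.8 n 9 11
```

apply_moves(targets=[{"travel": [37, -22, 0], "roll": 0, "jaw": 87}, {"travel": [37, -22, 0], "roll": 0, "jaw": 87}, {"travel": [37, -22, 0], "roll": 0, "jaw": 87}, {"travel": [37, -22, 0], "roll": 0, "jaw": 87}, {"travel": [37, -22, 0], "roll": 0, "jaw": 87}, {"travel": [37, -22, 0], "roll": 0, "jaw": 87}, {"travel": [37, -22, 0], "roll": 0, "jaw": 87}, {"travel": [37, -22, 0], "roll": 0, "jaw": 87}, {"travel": [37, -22, 0], "roll": 0, "jaw": 87}, {"travel": [34, -25, 9], "roll": 0, "jaw": 87}])

```text
clock: 13.75
tool_pos: [0.6507, -0.0016, 0.2031]
orientation: [-179.9, 0.0, -94.9]
force: [0.4, 1.8, -0.6]
opening: 0.0871
gripper_force: 0.0
```

apply_moves(targets=[{"travel": [0, 0, 0], "roll": -8.5, "jaw": 87}, {"travel": [0, 0, 0], "roll": -8.5, "jaw": 87}, {"travel": [0, 0, 0], "roll": -8.5, "jaw": 87}, {"travel": [0, 0, 0], "roll": -8.5, "jaw": 87}, {"travel": [0, 0, 0], "roll": -8.5, "jaw": 87}, {"travel": [0, 0, 0], "roll": -8.5, "jaw": 87}, {"travel": [0, 0, 0], "roll": -8.5, "jaw": 87}, {"travel": [0, 0, 0], "roll": -8.5, "jaw": 87}, {"travel": [0, 0, 0], "roll": -8.5, "jaw": 87}, {"travel": [0, 0, 0], "roll": -8.5, "jaw": 87}])

```text
clock: 14.75
tool_pos: [0.6495, 0.0001, 0.2016]
orientation: [180.0, 0.0, -9.5]
force: [-0.9, 0.4, -0.2]
opening: 0.0868
gripper_force: 0.0
```

apply_moves(targets=[{"travel": [0, 0, 0], "roll": -7.8, "jaw": 87}, {"travel": [0, 0, 0], "roll": 0, "jaw": 87}, {"travel": [0, 0, 0], "roll": 0, "jaw": 87}])

```text
clock: 15.05
tool_pos: [0.65, 0.0005, 0.2018]
orientation: [-180.0, 0.0, -2.3]
force: [-0.3, -0.0, -0.5]
opening: 0.087
gripper_force: 0.0
```

```bash
cat >>h.py <<'E'
def col(im,h0,h1,smin=90,vmin=40):
    h=cv2.cvtColor(im,cv2.COLOR_BGR2HSV);return ((h[...,0]>=h0)&(h[...,0]<=h1)&(h[...,1]>=smin)&(h[...,2]>vmin)).astype(np.uint8)
E
python3 - <<'E'
from h import *
im,K,E,o=shot("wrist","w6");print(o["clock"],o["tool_pos"],o["orientation"],o["joint_pos"].round(0))
b,s,c=blob(col(im,45,80,60),(320,210));print(s,c)
for z in (0,.016):print(z,rect(K,E,b,z))
E
```

```text
15.05 [6.49989647e-01 4.82089462e-04 2.01798368e-01] [-1.79999838e+02  1.66045730e-02 -2.31442965e+00] [ 17.  20.  -6.  -0. -64.  70.]
[ 286  158   76  111 7925] [323.93249211 211.35949527]
0 ((656.0830078125, 1.0846176147460938), (100.97137451171875, 66.94556427001953), -1.0401382446289062)
0.016 ((658.8914184570312, 0.9581184387207031), (96.19639587402344, 63.779685974121094), -1.0400619506835938)
```

View pics/w6.png

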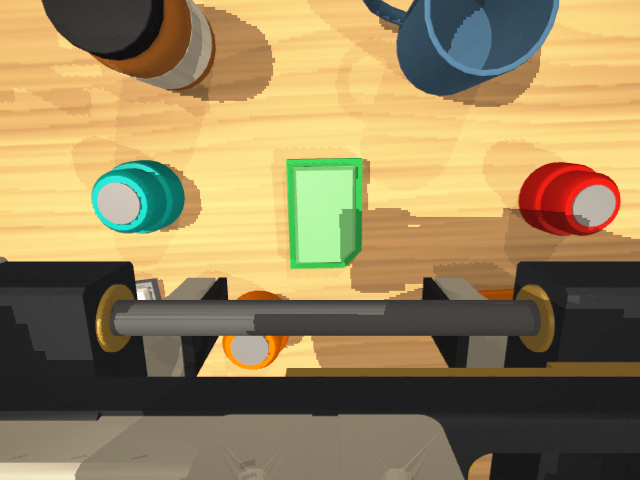

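The green tray is centred at (0.659, 0.001), yaw -1°, with its cut corner at (352,258), which is -x -y. The red pot is on the right, the turquoise pot on the left, and the jar and mug are farther out. I'll grip it.

apply_moves(targets=[{"travel": [9, -1, 40], "roll": -1.3, "jaw": 87}, {"travel": [0, 0, 40], "roll": 0, "jaw": 87}, {"travel": [0, 0, 40], "roll": 0, "jaw": 87}, {"travel": [0, 0, 40], "roll": 0, "jaw": 87}, {"travel": [0, 0, 16], "roll": 0, "jaw": 87}, {"travel": [0, 0, 0], "roll": 0, "jaw": 60}, {"travel": [0, 0, 0], "roll": 0, "jaw": 60}, {"travel": [0, 0, 0], "roll": 0, "jaw": 60}, {"travel": [0, 0, 0], "roll": 0, "jaw": 60}, {"travel": [0, 0, 0], "roll": 0, "jaw": 60}])

```text
clock: 16.1
tool_pos: [0.6597, 0.0018, 0.0261]
orientation: [-180.0, -0.0, -0.8]
force: [-0.2, -0.5, -0.4]
opening: 0.0636
gripper_force: 30.0
```

apply_moves(targets=[{"travel": [0, 0, -20], "roll": 0, "jaw": 60}, {"travel": [0, 0, -40], "roll": 0, "jaw": 60}, {"travel": [0, 0, -40], "roll": 0, "jaw": 60}, {"travel": [0, 0, -40], "roll": 0, "jaw": 60}, {"travel": [0, 0, 0], "roll": 0, "jaw": 60}, {"travel": [0, 0, 0], "roll": 0, "jaw": 60}])

```text
clock: 16.7
tool_pos: [0.6599, 0.0021, 0.1672]
orientation: [-179.9, -0.1, -0.8]
force: [0.0, -0.3, -2.5]
opening: 0.0636
gripper_force: 30.0
```

```bash
python3 - <<'E'
from h import *
o=ctrl.get_obs();print(o["tool_pos"],o["orientation"],o["opening"],o["gripper_force"],o["clock"])
im,K,E,o=shot("wrist","w7")
b,s,c=blob(col(im,45,80,60),(320,210));print(s,c)
z=o["tool_pos"][2]-.0255
for d in (0,.016,.026):print(d,rect(K,E,b,z+d))
plan((.4505,.3305,.165,-5))
E
```

```text
[0.65985423 0.0020999  0.16718259] [-1.79934330e+02 -1.34349957e-01 -7.69752955e-01] 0.06359133210129823 29.993493407964706 16.7
[  244   192   164   108 17007] [324.90398071 245.40083495]
0 ((682.3226318359375, 2.29974365234375), (71.40859985351562, 49.29214859008789), 89.28836059570312)
0.016 ((686.5342407226562, 2.2341136932373047), (64.36492919921875, 44.4300651550293), 89.28832244873047)
0.026 ((689.1664428710938, 2.193126678466797), (59.9626350402832, 41.391258239746094), 89.28840637207031)
travel [-213.  -325.7    0.6] roll 4.2 n 9 1
```

apply_moves(targets=[{"travel": [-21, -32.5, 0], "roll": 0, "jaw": 60}, {"travel": [-21, -32.5, 0], "roll": 0, "jaw": 60}, {"travel": [-21, -32.5, 0], "roll": 0, "jaw": 60}, {"travel": [-21, -32.5, 0], "roll": 0, "jaw": 60}, {"travel": [-21, -32.5, 0], "roll": 0, "jaw": 60}, {"travel": [-21, -32.5, 0], "roll": 0, "jaw": 60}, {"travel": [-21, -32.5, 0], "roll": 0, "jaw": 60}, {"travel": [-21, -32.5, 0], "roll": 0, "jaw": 60}, {"travel": [-21, -32.5, 0], "roll": 0, "jaw": 60}, {"travel": [-23, -33, 0], "roll": 4.2, "jaw": 60}])

```text
clock: 17.75
tool_pos: [0.4502, 0.3306, 0.1642]
orientation: [179.9, 0.1, -5.0]
force: [0.7, 1.1, -1.3]
opening: 0.0636
gripper_force: 30.0
```

apply_moves(targets=[{"travel": [0, 0, 40], "roll": 0, "jaw": 60}, {"travel": [0, 0, 40], "roll": 0, "jaw": 60}, {"travel": [0, 0, 20], "roll": 0, "jaw": 60}, {"travel": [0, 0, 0], "roll": 0, "jaw": 60}, {"travel": [0, 0, 0], "roll": 0, "jaw": 60}])

```text
clock: 18.25
tool_pos: [0.4516, 0.3296, 0.0652]
orientation: [179.9, 0.1, -4.9]
force: [0.5, 0.8, -0.4]
opening: 0.0636
gripper_force: 30.0
```

```bash
python3 - <<'E'
from h import *
o=ctrl.get_obs();print(o["tool_pos"],o["orientation"],o["opening"],o["gripper_force"],o["clock"])
plan((.451,.3307,.067,-5))
E
```

```text
[0.45162555 0.32963727 0.06523657] [ 1.79871738e+02  5.59499448e-02 -4.93350727e+00] 0.0635614835327277 29.99379962682724 18.25
travel [-0.7 -1.  -1.8] roll 0.1 n 1 1
```

apply_moves(targets=[{"travel": [-0.5, -1, 4], "roll": 0, "jaw": 60}, {"travel": [0, 0, 4], "roll": 0, "jaw": 60}, {"travel": [0, 0, 4], "roll": 0, "jaw": 60}, {"travel": [0, 0, 3], "roll": 0, "jaw": 60}, {"travel": [0, 0, 3], "roll": 0, "jaw": 60}, {"travel": [0, 0, 2], "roll": 0, "jaw": 60}, {"travel": [0, 0, 1], "roll": 0, "jaw": 60}, {"travel": [0, 0, 0], "roll": 0, "jaw": 60}])

```text
clock: 19.05
tool_pos: [0.4514, 0.3311, 0.0448]
orientation: [180.0, 0.0, -4.9]
force: [0.1, -0.7, -1.9]
opening: 0.0636
gripper_force: 30.0
```

apply_moves(targets=[{"travel": [0, 0, 0.7], "roll": 0, "jaw": 60}, {"travel": [0, 0, 0], "roll": 0, "jaw": 60}])

```text
clock: 19.25
tool_pos: [0.4514, 0.3312, 0.0442]
orientation: [-180.0, -0.0, -4.9]
force: [0.5, 0.1, -1.4]
opening: 0.0636
gripper_force: 30.0
```

apply_moves(targets=[{"travel": [0, 0, 0], "roll": 0, "jaw": 78}, {"travel": [0, 0, 0], "roll": 0, "jaw": 78}, {"travel": [0, 0, -20], "roll": 0, "jaw": 80}, {"travel": [0, 0, -40], "roll": 0, "jaw": 87}, {"travel": [0, 0, -40], "roll": 0, "jaw": 87}, {"travel": [-40, 0, -40], "roll": 0, "jaw": 87}, {"travel": [0, 0, -40], "roll": 0, "jaw": 87}])

```text
clock: 19.95
tool_pos: [0.4137, 0.3334, 0.2208]
orientation: [180.0, 0.1, -4.9]
force: [0.6, 1.6, 0.3]
opening: 0.087
gripper_force: 0.0
```

```bash
python3 - <<'E'
from h import *
o=ctrl.get_obs();print(o["tool_pos"],o["orientation"],o["opening"],o["clock"])
im,K,E,o=shot("wrist","w8")
b,s,c=blob(col(im,45,80,60),(320,210));print(s,c)
for d in (.034,.044):print(d,rect(K,E,b,d))
ims,_,_,_=shot("side","s8");imt,Kt,Et,_=shot("top","t8")
a=cv2.resize(ims[170:420,160:460],None,fx=1.6,fy=1.6,interpolation=cv2.INTER_CUBIC);w=im[60:262,200:480]
w=cv2.resize(w,(300,216));out=np.zeros((600,800,3),np.uint8);out[:400,:480]=a;out[:216,490:790]=w
t=imt[170:320,140:540];out[410:560,:400]=t
cv2.imwrite("pics/c8.png",out)
E
```

```text
[0.41371501 0.33340791 0.220777  ] [ 1.79978751e+02  7.32548637e-02 -4.92474626e+00] 0.08697968887098984 19.95
[ 285  123   79  115 8600] [322.68209302 178.29732558]
0.034 ((450.5693664550781, 331.8891296386719), (96.43497467041016, 65.03470611572266), -5.140205383300781)
0.044 ((451.4533996582031, 331.7813415527344), (93.45162200927734, 63.022823333740234), -5.1401824951171875)
```

View pics/c8.png

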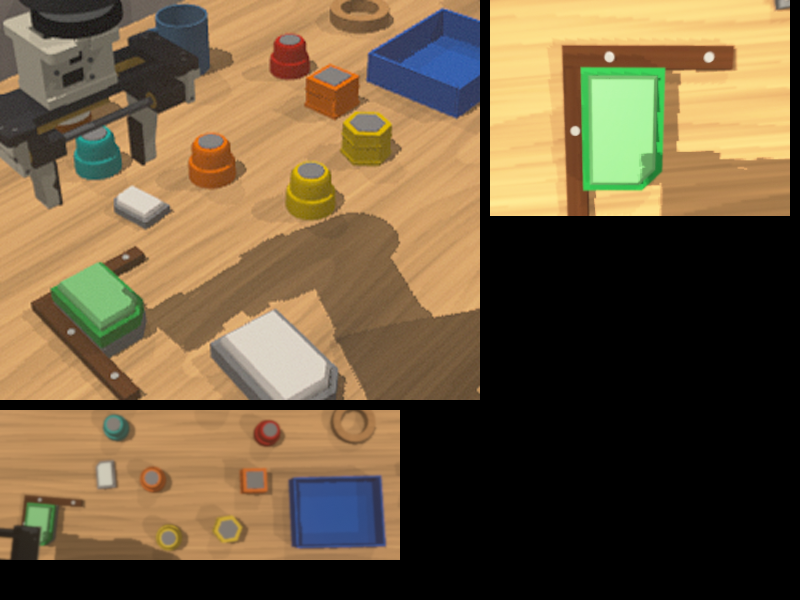

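Tray 1 is seated on tray 0, cut corners matched (crop, upper right), and the stack is still flush. Next the round pots: first I measure the red one from above.

```bash
cat >>h.py <<'E'
def w2p(K,E,p):
    q=np.linalg.inv(E)@np.r_[p,1];q=K@q[:3];return q[:2]/q[2]
def top(im,K,E,xy,z,smax=60):
    uv=w2p(K,E,[*xy,z]);h=cv2.cvtColor(im,cv2.COLOR_BGR2HSV)
    m=((h[...,1]<smax)&(h[...,2]>60)).astype(np.uint8);m[262:]=0
    b,s,c=blob(m,uv);k=max(cv2.findContours(b,0,1)[0],key=cv2.contourArea);(u,v),r=cv2.minEnclosingCircle(k)
    w=p2w(K,E,c,z)[0];print("expected px",uv.round(),"blob",s.tolist(),"world",w.round(4));return w
E
python3 - <<'E'
from h import *
plan((.655,-.2,.22,-5))
K,E=cam("top");im=cv2.imread("pics/t8.png")
for n,xy,z in(("or",(.554,.066),.052),("ye",(.42,.028),.052),("sq",(.548,-.169),.048),("hex",(.437,-.108),.048),("red",(.67,-.203),.052)):
    print(n);top(im,K,E,xy,z,75)
h=cv2.cvtColor(im,cv2.COLOR_BGR2HSV)
b,s,c=blob(col(im,105,125,120,40)*(np.arange(640)>400).astype(np.uint8)[None],(477,271));print(s,c)
cs=p2w(K,E,[(s[0],s[1]),(s[0]+s[2],s[1]),(s[0],s[1]+s[3]),(s[0]+s[2],s[1]+s[3])],.05);print(cs.round(3))
print(rect(K,E,b,.05))
E
```

```text
travel [282.7 513.5   3.1] roll 0.1 n 13 1
or
expected px [292. 238.] blob [236, 221, 20, 27, 477] world [0.5629 0.1731 0.052 ]
ye
expected px [309. 297.] blob [236, 221, 20, 27, 477] world [0.5629 0.1731 0.052 ]
sq
expected px [395. 240.] blob [335, 113, 49, 42, 770] world [ 0.7983 -0.1015  0.048 ]
hex
expected px [369. 289.] blob [236, 221, 20, 27, 477] world [0.5633 0.1738 0.048 ]
red
expected px [409. 187.] blob [335, 113, 49, 42, 770] world [ 0.7969 -0.1011  0.052 ]
[ 433  241   83   66 5083] [474.61715522 273.4859335 ]
[[ 0.545 -0.255  0.05 ]
 [ 0.544 -0.443  0.05 ]
 [ 0.396 -0.251  0.05 ]
 [ 0.396 -0.436  0.05 ]]
((471.55059814453125, -345.1233215332031), (181.30987548828125, 146.5974578857422), 89.76525115966797)
```

apply_moves(targets=[{"travel": [21.7, 39.5, 0], "roll": 0, "jaw": 87}, {"travel": [21.7, 39.5, 0], "roll": 0, "jaw": 87}, {"travel": [21.7, 39.5, 0], "roll": 0, "jaw": 87}, {"travel": [21.7, 39.5, 0], "roll": 0, "jaw": 87}, {"travel": [21.7, 39.5, 0], "roll": 0, "jaw": 87}, {"travel": [21.7, 39.5, 0], "roll": 0, "jaw": 87}, {"travel": [21.7, 39.5, 0], "roll": 0, "jaw": 87}, {"travel": [21.7, 39.5, 0], "roll": 0, "jaw": 87}, {"travel": [21.7, 39.5, 0], "roll": 0, "jaw": 87}, {"travel": [21.7, 39.5, 0], "roll": 0, "jaw": 87}])

```text
clock: 21.1
tool_pos: [0.5986, -0.0801, 0.2185]
orientation: [180.0, 0.1, -5.0]
force: [0.8, 0.8, 1.1]
opening: 0.0872
gripper_force: 0.0
```

apply_moves(targets=[{"travel": [21.7, 39.5, 0], "roll": 0, "jaw": 87}, {"travel": [21.7, 39.5, 0], "roll": 0, "jaw": 87}, {"travel": [21.7, 39.5, 0], "roll": 0, "jaw": 87}, {"travel": [0, 0, 0], "roll": 0, "jaw": 87}, {"travel": [0, 0, 0], "roll": 0, "jaw": 87}])

```text
clock: 21.6
tool_pos: [0.6525, -0.203, 0.2175]
orientation: [-180.0, 0.2, -5.1]
force: [0.3, -0.1, 0.1]
opening: 0.0871
gripper_force: 0.0
```

```bash
python3 - <<'E'
from h import *
im,K,E,o=shot("wrist","w9");print(o["clock"],o["tool_pos"],o["orientation"])
top(im,K,E,(.67,-.203),.052)
plan((.54,.066,.2,-5))
E
```

```text
21.6 [ 0.65247238 -0.20300894  0.21746002] [-1.79991507e+02  1.62940920e-01 -5.09297641e+00]
expected px [323. 208.] blob [307, 196, 38, 39, 1163] world [ 0.6643 -0.2043  0.052 ]
travel [-135.4 -257.1   18.1] roll -0.0 n 7 1
```

View pics/w9.png

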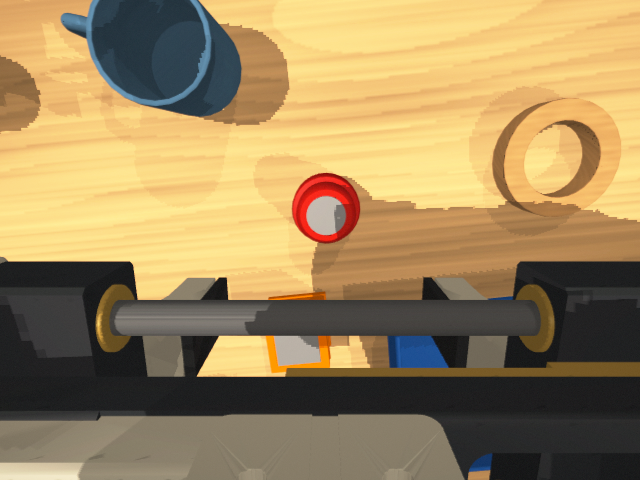

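The red pot's top disc is at (326,215), which puts it at (0.664, -0.204). The mug and tape are clear of it. Now the orange pot.

apply_moves(targets=[{"travel": [-19, -37, 2], "roll": 0, "jaw": 87}, {"travel": [-19, -37, 2], "roll": 0, "jaw": 87}, {"travel": [-19, -37, 2], "roll": 0, "jaw": 87}, {"travel": [-19, -37, 2], "roll": 0, "jaw": 87}, {"travel": [-19, -37, 3], "roll": 0, "jaw": 87}, {"travel": [-20, -36, 3], "roll": 0, "jaw": 87}, {"travel": [-20, -36, 3], "roll": 0, "jaw": 87}, {"travel": [0, 0, 0], "roll": 0, "jaw": 87}, {"travel": [0, 0, 0], "roll": 0, "jaw": 87}])

```text
clock: 22.55
tool_pos: [0.5398, 0.0677, 0.203]
orientation: [-180.0, -0.0, -4.7]
force: [0.2, -0.3, 0.0]
opening: 0.0871
gripper_force: 0.0
```

```bash
python3 - <<'E'
from h import *
im,K,E,o=shot("wrist","w10");print(o["clock"],o["tool_pos"],o["orientation"])
w=top(im,K,E,(.554,.066),.052)
plan((w[0],w[1],.1,-5),(w[0],w[1],.050,-5))
E
```

```text
22.55 [0.53975343 0.06769992 0.20301665] [-1.79974606e+02 -3.66377312e-02 -4.70732387e+00]
expected px [326. 216.] blob [304, 195, 40, 40, 1278] world [0.5553 0.068  0.052 ]
travel [ 14.9  -2.4 102.9] roll 0.2 n 3 1
travel [ 0. -0. 50.] roll 0.0 n 2 0
```

apply_moves(targets=[{"travel": [15, -2, 30], "roll": 0, "jaw": 87}, {"travel": [0, 0, 40], "roll": 0, "jaw": 87}, {"travel": [0, 0, 40], "roll": 0, "jaw": 87}, {"travel": [0, 0, 30], "roll": 0, "jaw": 87}, {"travel": [0, 0, 13], "roll": 0, "jaw": 87}, {"travel": [0, 0, 0], "roll": 0, "jaw": 45}, {"travel": [0, 0, 0], "roll": 0, "jaw": 45}, {"travel": [0, 0, 0], "roll": 0, "jaw": 45}, {"travel": [0, 0, 0], "roll": 0, "jaw": 45}, {"travel": [0, 0, 0], "roll": 0, "jaw": 45}])

```text
clock: 23.6
tool_pos: [0.5563, 0.067, 0.0507]
orientation: [-179.9, -0.1, -4.9]
force: [-0.7, 0.5, 0.1]
opening: 0.0525
gripper_force: 0.0
```

apply_moves(targets=[{"travel": [0, 0, 0], "roll": 0, "jaw": 45}, {"travel": [0, 0, -20], "roll": 0, "jaw": 45}, {"travel": [0, 0, -40], "roll": 0, "jaw": 45}, {"travel": [0, 0, -40], "roll": 0, "jaw": 45}, {"travel": [0, 0, -20], "roll": 0, "jaw": 45}, {"travel": [0, 0, 0], "roll": 0, "jaw": 45}])

```text
clock: 24.2
tool_pos: [0.5576, 0.0674, 0.1734]
orientation: [-179.8, -0.3, -4.9]
force: [-0.4, -0.1, -1.0]
opening: 0.0487
gripper_force: 30.0
```

```bash
python3 - <<'E'
from h import *
o=ctrl.get_obs();print(o["clock"],o["tool_pos"],o["orientation"],o["opening"],o["gripper_force"])
plan((.6645,-.2045,.17,-5))
E
```

```text
24.2 [0.55756276 0.06738939 0.17337957] [-179.83456698   -0.34098716   -4.90566989] 0.04870294204800948 29.99971136217937
travel [129.8 261.7   3.4] roll 0.1 n 7 1
```

apply_moves(targets=[{"travel": [18.6, 37.4, 0], "roll": 0, "jaw": 45}, {"travel": [18.6, 37.4, 0], "roll": 0, "jaw": 45}, {"travel": [18.6, 37.4, 0], "roll": 0, "jaw": 45}, {"travel": [18.6, 37.4, 0], "roll": 0, "jaw": 45}, {"travel": [18.6, 37.4, 0], "roll": 0, "jaw": 45}, {"travel": [18.6, 37.4, 0], "roll": 0, "jaw": 45}, {"travel": [18.6, 37.4, 0], "roll": 0, "jaw": 45}, {"travel": [0, 0, 30], "roll": 0, "jaw": 45}, {"travel": [0, 0, 30], "roll": 0, "jaw": 45}, {"travel": [0, 0, 0], "roll": 0, "jaw": 45}])

```text
clock: 25.2
tool_pos: [0.6592, -0.2053, 0.1035]
orientation: [-179.9, 0.6, -5.1]
force: [-0.9, -0.6, -1.4]
opening: 0.0488
gripper_force: 30.0
```

```bash
python3 - <<'E'
from h import *
for i in range(2):
    im,K,E,o=shot("wrist","w11%d"%i);print(o["clock"],o["tool_pos"].round(4),o["orientation"].round(1))
plan((.6652,-.2043,.108,-5))
E
```

```text
25.2 [ 0.6592 -0.2053  0.1035] [-179.9    0.6   -5.1]
25.25 [ 0.6609 -0.2054  0.1065] [180.    0.4  -5. ]
travel [ 2.6 -1.3  0.9] roll 0.1 n 1 1
```

apply_moves(targets=[{"travel": [0, 0, -3], "roll": 0, "jaw": 45}, {"travel": [0, 0, 0], "roll": 0, "jaw": 45}, {"travel": [0, 0, 0], "roll": 0, "jaw": 45}, {"travel": [0, 0, 0], "roll": 0, "jaw": 45}])

```text
clock: 25.7
tool_pos: [0.6633, -0.2052, 0.1136]
orientation: [-180.0, -0.1, -4.9]
force: [1.4, -0.0, -0.9]
opening: 0.0489
gripper_force: 30.0
```

```bash
python3 - <<'E'
from h import *
im,K,E,o=shot("wrist","w12");print(o["clock"],o["tool_pos"].round(4),o["orientation"].round(1))
plan((.6652,-.2043,.11,-5))
cv2.imwrite("pics/c12.png",im)
# red visible? skirt bottom outline
b,s,c=blob(col(im,0,4,150,60)*(np.arange(480)<262).astype(np.uint8)[:,None],w2p(K,E,[.664,-.204,.01]));print(s,c,w2p(K,E,[.664,-.204,.01]))
ims,_,_,_=shot("side","s12")
E
```

```text
25.7 [ 0.6633 -0.2052  0.1136] [-1.8e+02 -1.0e-01 -4.9e+00]
travel [ 1.9 -1.1  3.3] roll 0.1 n 1 1
[ 281  202   88   35 1405] [324.04270463 216.48540925] [323.63986564 249.10391702]
```

apply_moves(targets=[{"travel": [2, -1, 3], "roll": 0, "jaw": 45}, {"travel": [0, 0, 5], "roll": 0, "jaw": 45}, {"travel": [0, 0, 5], "roll": 0, "jaw": 45}, {"travel": [0, 0, 5], "roll": 0, "jaw": 45}, {"travel": [0, 0, 5], "roll": 0, "jaw": 45}, {"travel": [0, 0, 0], "roll": 0, "jaw": 45}])

```text
clock: 26.4
tool_pos: [0.6644, -0.2045, 0.0883]
orientation: [-180.0, 0.1, -5.0]
force: [-0.2, 0.4, -0.9]
opening: 0.0492
gripper_force: 30.0
```

apply_moves(targets=[{"travel": [0, 0, 4], "roll": 0, "jaw": 45}, {"travel": [0, 0, 4], "roll": 0, "jaw": 45}, {"travel": [0, 0, 2.5], "roll": 0, "jaw": 45}, {"travel": [0, 0, 0], "roll": 0, "jaw": 45}])

```text
clock: 26.8
tool_pos: [0.6648, -0.2045, 0.0786]
orientation: [-180.0, 0.0, -4.9]
force: [-0.2, 0.8, -0.6]
opening: 0.0489
gripper_force: 30.0
```

apply_moves(targets=[{"travel": [0, 0, 0], "roll": 0, "jaw": 70}, {"travel": [0, 0, 0], "roll": 0, "jaw": 70}, {"travel": [0, 0, -20], "roll": 0, "jaw": 80}, {"travel": [0, 0, -40], "roll": 0, "jaw": 87}, {"travel": [0, 0, -40], "roll": 0, "jaw": 87}, {"travel": [-10, 0, -40], "roll": 0, "jaw": 87}, {"travel": [0, 0, 0], "roll": 0, "jaw": 87}, {"travel": [0, 0, 0], "roll": 0, "jaw": 87}])

```text
clock: 27.6
tool_pos: [0.6555, -0.2037, 0.2211]
orientation: [-180.0, -0.2, -4.9]
force: [-0.3, 0.2, -0.8]
opening: 0.0871
gripper_force: 0.0
```

```bash
python3 - <<'E'
from h import *
im,K,E,o=shot("wrist","w13");print(o["clock"],o["tool_pos"].round(4),o["orientation"].round(1))
top(im,K,E,(.6643,-.2043),.079)
plan((.41,.028,.2,-5))
E
```

```text
27.6 [ 0.6555 -0.2037  0.2211] [-180.    -0.2   -4.9]
expected px [325. 226.] blob [305, 207, 41, 41, 1325] world [ 0.6635 -0.2039  0.079 ]
travel [-264.  -209.6   19.4] roll 0.0 n 8 1
```

The orange pot is nested on the red one, its top disc at the expected place for 79 mm height. Now the yellow round pot.

apply_moves(targets=[{"travel": [-33, -26, 2], "roll": 0, "jaw": 87}, {"travel": [-33, -26, 2], "roll": 0, "jaw": 87}, {"travel": [-33, -26, 2], "roll": 0, "jaw": 87}, {"travel": [-33, -26, 2], "roll": 0, "jaw": 87}, {"travel": [-33, -26, 3], "roll": 0, "jaw": 87}, {"travel": [-33, -26, 3], "roll": 0, "jaw": 87}, {"travel": [-33, -26, 3], "roll": 0, "jaw": 87}, {"travel": [-33, -27, 3], "roll": 0, "jaw": 87}, {"travel": [0, 0, 0], "roll": 0, "jaw": 87}, {"travel": [0, 0, 0], "roll": 0, "jaw": 87}])

```text
clock: 28.65
tool_pos: [0.4094, 0.0279, 0.1986]
orientation: [180.0, 0.0, -4.8]
force: [0.2, -0.1, 0.5]
opening: 0.087
gripper_force: 0.0
```

```bash
python3 - <<'E'
from h import *
im,K,E,o=shot("wrist","w14");print(o["clock"],o["tool_pos"].round(4),o["orientation"].round(1),o["joint_pos"].round(0))
w=top(im,K,E,(.42,.028),.052)
plan((w[0],w[1],.050,-5))
E
```

```text
28.65 [0.4094 0.0279 0.1986] [180.    0.   -4.8] [ 32.  -3. -35.   0. -58.  53.]
expected px [324. 222.] blob [301, 204, 41, 40, 1298] world [0.4188 0.0304 0.052 ]
travel [  8.5  -3.7 148.7] roll 0.1 n 4 1
```

apply_moves(targets=[{"travel": [9, -3.5, 30], "roll": 0, "jaw": 87}, {"travel": [0, 0, 40], "roll": 0, "jaw": 87}, {"travel": [0, 0, 40], "roll": 0, "jaw": 87}, {"travel": [0, 0, 30], "roll": 0, "jaw": 87}, {"travel": [0, 0, 8.5], "roll": 0, "jaw": 87}, {"travel": [0, 0, 0], "roll": 0, "jaw": 45}, {"travel": [0, 0, 0], "roll": 0, "jaw": 45}, {"travel": [0, 0, 0], "roll": 0, "jaw": 45}, {"travel": [0, 0, 0], "roll": 0, "jaw": 45}, {"travel": [0, 0, 0], "roll": 0, "jaw": 45}])

```text
clock: 29.7
tool_pos: [0.4198, 0.0303, 0.0515]
orientation: [-179.9, -0.1, -4.9]
force: [0.3, -0.6, 0.4]
opening: 0.052
gripper_force: 0.0
```

apply_moves(targets=[{"travel": [0, 0, 0], "roll": 0, "jaw": 45}, {"travel": [0, 0, 0], "roll": 0, "jaw": 45}])

```text
clock: 29.9
tool_pos: [0.4197, 0.0303, 0.0513]
orientation: [-180.0, -0.1, -4.9]
force: [-1.8, 0.4, 7.3]
opening: 0.0487
gripper_force: 30.0
```

apply_moves(targets=[{"travel": [0, 0, -20], "roll": 0, "jaw": 45}, {"travel": [0, 0, -40], "roll": 0, "jaw": 45}, {"travel": [0, 0, -40], "roll": 0, "jaw": 45}, {"travel": [0, 0, -40], "roll": 0, "jaw": 45}, {"travel": [0, 0, 0], "roll": 0, "jaw": 45}, {"travel": [0, 0, 0], "roll": 0, "jaw": 45}])

```text
clock: 30.5
tool_pos: [0.4195, 0.0303, 0.1916]
orientation: [-179.9, -0.1, -4.9]
force: [0.0, 0.3, -1.4]
opening: 0.0489
gripper_force: 30.0
```

```bash
python3 - <<'E'
from h import *
o=ctrl.get_obs();print(o["clock"],o["tool_pos"],o["orientation"],o["opening"],o["gripper_force"])
plan((.665,-.204,.19,-5))
E
```

```text
30.5 [0.41948857 0.03030571 0.19158027] [-1.79886173e+02 -1.27227135e-01 -4.94030747e+00] 0.048927188428317364 29.99981759898219
travel [264.8 212.3   1.6] roll 0.1 n 8 1
```

apply_moves(targets=[{"travel": [33, 26.5, 0], "roll": 0, "jaw": 45}, {"travel": [33, 26.5, 0], "roll": 0, "jaw": 45}, {"travel": [33, 26.5, 0], "roll": 0, "jaw": 45}, {"travel": [33, 26.5, 0], "roll": 0, "jaw": 45}, {"travel": [33, 26.5, 0], "roll": 0, "jaw": 45}, {"travel": [33, 26.5, 0], "roll": 0, "jaw": 45}, {"travel": [33, 26.5, 0], "roll": 0, "jaw": 45}, {"travel": [33, 26.5, 0], "roll": 0, "jaw": 45}, {"travel": [0, 0, 0], "roll": 0, "jaw": 45}, {"travel": [0, 0, 0], "roll": 0, "jaw": 45}])

```text
clock: 31.5
tool_pos: [0.6632, -0.2046, 0.1873]
orientation: [-180.0, 0.3, -5.0]
force: [-0.3, -0.6, -0.7]
opening: 0.049
gripper_force: 30.0
```

apply_moves(targets=[{"travel": [0, 0, 20], "roll": 0, "jaw": 45}, {"travel": [0, 0, 20], "roll": 0, "jaw": 45}, {"travel": [0, 0, 10], "roll": 0, "jaw": 45}, {"travel": [0, 0, 0], "roll": 0, "jaw": 45}, {"travel": [0, 0, 0], "roll": 0, "jaw": 45}, {"travel": [0, 0, 0], "roll": 0, "jaw": 45}])

```text
clock: 32.1
tool_pos: [0.6646, -0.2038, 0.1419]
orientation: [180.0, -0.1, -4.9]
force: [0.1, 0.0, -0.3]
opening: 0.049
gripper_force: 30.0
```

```bash
python3 - <<'E'
from h import *
o=ctrl.get_obs();print(o["clock"],o["tool_pos"].round(4))
plan((.6643,-.204,.140,-5))
E
```

```text
32.1 [ 0.6646 -0.2038  0.1419]
travel [-0.3  0.2  1.9] roll 0.1 n 1 1
```

apply_moves(targets=[{"travel": [0, 0, 5], "roll": 0, "jaw": 45}, {"travel": [0, 0, 5], "roll": 0, "jaw": 45}, {"travel": [0, 0, 5], "roll": 0, "jaw": 45}, {"travel": [0, 0, 5], "roll": 0, "jaw": 45}, {"travel": [0, 0, 5], "roll": 0, "jaw": 45}, {"travel": [0, 0, 0], "roll": 0, "jaw": 45}])

```text
clock: 32.7
tool_pos: [0.6635, -0.2039, 0.1144]
orientation: [-180.0, 0.1, -5.0]
force: [0.1, -0.2, -0.3]
opening: 0.0489
gripper_force: 30.0
```

apply_moves(targets=[{"travel": [0, 0, 4], "roll": 0, "jaw": 45}, {"travel": [0, 0, 4], "roll": 0, "jaw": 45}, {"travel": [0, 0, 2], "roll": 0, "jaw": 45}, {"travel": [0, 0, 0], "roll": 0, "jaw": 45}, {"travel": [0, 0, 0], "roll": 0, "jaw": 45}])

```text
clock: 33.2
tool_pos: [0.664, -0.204, 0.1055]
orientation: [-180.0, 0.0, -4.9]
force: [0.5, 0.6, -0.7]
opening: 0.0487
gripper_force: 30.0
```

apply_moves(targets=[{"travel": [0, 0, 0], "roll": 0, "jaw": 70}, {"travel": [0, 0, 0], "roll": 0, "jaw": 70}, {"travel": [0, 0, -20], "roll": 0, "jaw": 80}, {"travel": [0, 0, -40], "roll": 0, "jaw": 87}, {"travel": [0, 0, -40], "roll": 0, "jaw": 87}, {"travel": [-20, 0, -25], "roll": 0, "jaw": 87}, {"travel": [0, 0, 0], "roll": 0, "jaw": 87}, {"travel": [0, 0, 0], "roll": 0, "jaw": 87}])

```text
clock: 34.0
tool_pos: [0.6441, -0.2022, 0.2317]
orientation: [-180.0, -0.1, -4.9]
force: [-0.2, 0.4, -0.1]
opening: 0.0866
gripper_force: 0.0
```

```bash
python3 - <<'E'
from h import *
im,K,E,o=shot("wrist","w15");print(o["clock"],o["tool_pos"].round(4),o["orientation"].round(1))
top(im,K,E,(.6643,-.2043),.106)
plan((.54,-.169,.2,-5))
E
```

```text
34.0 [ 0.6441 -0.2022  0.2317] [-1.8e+02 -1.0e-01 -4.9e+00]
expected px [326. 214.] blob [303, 195, 44, 44, 1536] world [ 0.6629 -0.2033  0.106 ]
travel [-106.4  -24.    30.4] roll 0.0 n 3 1
```

Both pots are nested, with the top disc where a 106 mm stack should show it. Now the square pot.

apply_moves(targets=[{"travel": [-36, -8, 0], "roll": 0, "jaw": 87}, {"travel": [-36, -8, 10], "roll": 0, "jaw": 87}, {"travel": [-40, -8, 10], "roll": 0, "jaw": 87}, {"travel": [0, 0, 10], "roll": 0, "jaw": 87}, {"travel": [0, 0, 0], "roll": 0, "jaw": 87}, {"travel": [0, 0, 0], "roll": 0, "jaw": 87}])

```text
clock: 34.65
tool_pos: [0.5352, -0.1688, 0.2001]
orientation: [180.0, 0.1, -4.9]
force: [-0.5, -0.0, -0.1]
opening: 0.087
gripper_force: 0.0
```

```bash
cat >>h.py <<'E'
def trect(im,K,E,xy,z,smax=60):
    uv=w2p(K,E,[*xy,z]);h=cv2.cvtColor(im,cv2.COLOR_BGR2HSV)
    m=((h[...,1]<smax)&(h[...,2]>60)).astype(np.uint8);m[262:]=0
    b,s,c=blob(m,uv);r=rect(K,E,b,z);print(uv.round(),s.tolist(),c.round(),p2w(K,E,c,z)[0].round(4),r);return r
E
python3 - <<'E'
from h import *
im,K,E,o=shot("wrist","w16");print(o["clock"],o["tool_pos"].round(4),o["orientation"].round(1),o["joint_pos"].round(0))
trect(im,K,E,(.548,-.169),.048)
E
```

```text
34.65 [ 0.5352 -0.1688  0.2001] [ 1.8e+02  1.0e-01 -4.9e+00] [  2.  12. -18.   0. -60.  83.]
[324. 217.] [296, 189, 54, 54, 2411] [323. 215.] [ 0.5497 -0.1682  0.048 ] ((549.2095947265625, -168.1287841796875), (38.597694396972656, 38.22206115722656), 1.0901048183441162)
```

View pics/w16.png

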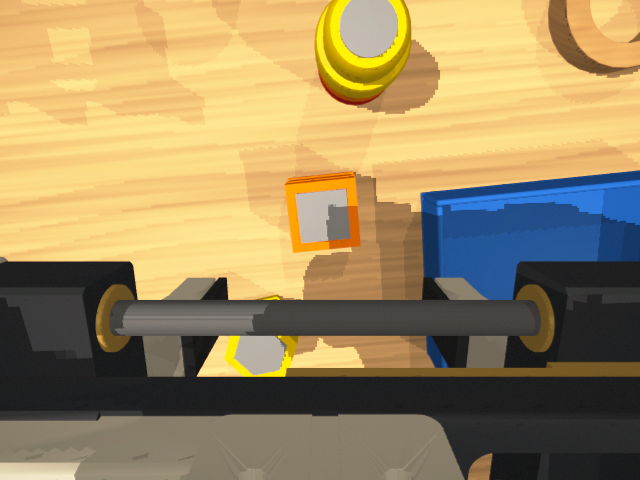

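The square pot's top is at (323,215), so (0.5497, -0.168) with yaw about +1°. The crate's near corner is at (422,195), the nested stack at (365,50), and the hexagon at (262,345).

```bash
python3 - <<'E'
from h import *
im=cv2.imread("pics/w16.png");K,E=cam("wrist")
c,f=p2w(K,E,[(422,195),(630,173)],.05);print(c.round(4),f.round(4));a=np.arctan2(f[0]-c[0],-(f[1]-c[1]));print("crate yaw",np.degrees(a))
Rz=R.from_euler("z",a).as_matrix();ce=c+Rz@[-.08,-.1,0];print("centre",ce.round(4),"slots",(ce+Rz@[0,.045,0]).round(4),(ce+Rz@[0,-.045,0]).round(4))
plan((.5497,-.1682,.04,1))
E
```

```text
[ 0.5596 -0.2449  0.05  ] [ 0.5628 -0.4012  0.05  ]
crate yaw 1.1649999536492577
centre [ 0.4817 -0.3465  0.05  ] slots [ 0.4808 -0.3016  0.05  ] [ 0.4826 -0.3915  0.05  ]
travel [ 14.   -1.9 160.3] roll -5.9 n 4 1
```

apply_moves(targets=[{"travel": [14, -2, 20], "roll": -6, "jaw": 76}, {"travel": [0, 0, 40], "roll": 0, "jaw": 76}, {"travel": [0, 0, 40], "roll": 0, "jaw": 76}, {"travel": [0, 0, 40], "roll": 0, "jaw": 76}, {"travel": [0, 0, 19], "roll": 0, "jaw": 76}, {"travel": [0, 0, 0], "roll": 0, "jaw": 48}, {"travel": [0, 0, 0], "roll": 0, "jaw": 48}, {"travel": [0, 0, 0], "roll": 0, "jaw": 48}, {"travel": [0, 0, 0], "roll": 0, "jaw": 48}, {"travel": [0, 0, 0], "roll": 0, "jaw": 48}])

```text
clock: 35.7
tool_pos: [0.55, -0.168, 0.0431]
orientation: [180.0, -0.2, 1.1]
force: [1.0, -0.2, 5.2]
opening: 0.0538
gripper_force: 30.0
```

apply_moves(targets=[{"travel": [0, 0, 0], "roll": 0, "jaw": 48}, {"travel": [0, 0, -20], "roll": 0, "jaw": 48}, {"travel": [0, 0, -40], "roll": 0, "jaw": 48}, {"travel": [0, 0, -40], "roll": 0, "jaw": 48}, {"travel": [0, 0, -40], "roll": 0, "jaw": 48}, {"travel": [0, 0, 0], "roll": 0, "jaw": 48}, {"travel": [0, 0, 0], "roll": 0, "jaw": 48}])

```text
clock: 36.4
tool_pos: [0.5489, -0.1677, 0.1828]
orientation: [-180.0, -0.2, 1.0]
force: [-0.5, -0.0, -1.8]
opening: 0.0542
gripper_force: 30.0
```

```bash
python3 - <<'E'
from h import *
o=ctrl.get_obs();print(o["clock"],o["tool_pos"].round(4),o["opening"],o["gripper_force"])
plan((.4826,-.3915,.18,1),(.4826,-.3915,.055,-89))
E
```

```text
36.4 [ 0.5489 -0.1677  0.1828] 0.05416818516494704 29.999812692403793
travel [-70.4 222.5   2.8] roll 0.0 n 5 1
travel [ -0.  -0. 125.] roll 90.0 n 3 11
```

apply_moves(targets=[{"travel": [-14, 44.5, 0], "roll": 0, "jaw": 48}, {"travel": [-14, 44.5, 0], "roll": 0, "jaw": 48}, {"travel": [-14, 44.5, 0], "roll": 0, "jaw": 48}, {"travel": [-14, 44.5, 0], "roll": 0, "jaw": 48}, {"travel": [-14, 44.5, 0], "roll": 0, "jaw": 48}, {"travel": [0, 0, 0], "roll": 8.2, "jaw": 48}, {"travel": [0, 0, 0], "roll": 8.2, "jaw": 48}, {"travel": [0, 0, 0], "roll": 8.2, "jaw": 48}, {"travel": [0, 0, 0], "roll": 8.2, "jaw": 48}, {"travel": [0, 0, 0], "roll": 8.2, "jaw": 48}])

```text
clock: 37.4
tool_pos: [0.4818, -0.3912, 0.1796]
orientation: [180.0, 0.2, -40.3]
force: [-0.3, -0.5, -0.6]
opening: 0.0538
gripper_force: 30.0
```

apply_moves(targets=[{"travel": [0, 0, 0], "roll": 8.2, "jaw": 48}, {"travel": [0, 0, 0], "roll": 8.2, "jaw": 48}, {"travel": [0, 0, 0], "roll": 8.2, "jaw": 48}, {"travel": [0, 0, 0], "roll": 8.2, "jaw": 48}, {"travel": [0, 0, 0], "roll": 8.2, "jaw": 48}, {"travel": [0, 0, 0], "roll": 8, "jaw": 48}, {"travel": [0, 0, 40], "roll": 0, "jaw": 48}, {"travel": [0, 0, 30], "roll": 0, "jaw": 48}, {"travel": [0, 0, 0], "roll": 0, "jaw": 48}, {"travel": [0, 0, 0], "roll": 0, "jaw": 48}])

```text
clock: 38.4
tool_pos: [0.4822, -0.3915, 0.1107]
orientation: [179.8, 0.0, -88.9]
force: [0.4, -1.5, -0.1]
opening: 0.0539
gripper_force: 30.0
```

Pot bottom is now about 68 mm up, clear of the crate walls. Next I lower it, release, and go to look at the hexagonal pot.

apply_moves(targets=[{"travel": [0, 0, 25], "roll": 0, "jaw": 48}, {"travel": [0, 0, 20], "roll": 0, "jaw": 48}, {"travel": [0, 0, 10], "roll": 0, "jaw": 48}, {"travel": [0, 0, 5], "roll": 0, "jaw": 48}, {"travel": [0, 0, 1], "roll": 0, "jaw": 48}, {"travel": [0, 0, 0], "roll": 0, "jaw": 48}])

```text
clock: 39.0
tool_pos: [0.4835, -0.392, 0.0516]
orientation: [-179.9, -0.0, -88.9]
force: [-0.4, 0.5, -0.3]
opening: 0.0537
gripper_force: 30.0
```

apply_moves(targets=[{"travel": [0, 0, 0], "roll": 0, "jaw": 74}, {"travel": [0, 0, 0], "roll": 0, "jaw": 74}, {"travel": [0, 0, -20], "roll": 0, "jaw": 74}, {"travel": [0, 0, -40], "roll": 0, "jaw": 76}, {"travel": [0, 0, -40], "roll": 0, "jaw": 87}, {"travel": [0, 0, -40], "roll": 0, "jaw": 87}, {"travel": [0, 0, 0], "roll": 0, "jaw": 87}])

```text
clock: 39.7
tool_pos: [0.4857, -0.3935, 0.1978]
orientation: [-179.5, -0.3, -88.9]
force: [0.7, -0.4, -0.1]
opening: 0.0866
gripper_force: 0.0
```

```bash
python3 - <<'E'
from h import *
o=ctrl.get_obs();print(o["clock"],o["tool_pos"].round(4),o["orientation"].round(1))
im,K,E,_=shot("top","t17")
plan((.437,-.09,.2,-89))
E
```

```text
39.7 [ 0.4857 -0.3935  0.1978] [-179.5   -0.3  -88.9]
travel [-303.4   41.8   -5.3] roll 0.1 n 7 1
```

apply_moves(targets=[{"travel": [-43, 6, 0], "roll": 0, "jaw": 87}, {"travel": [-43, 6, 0], "roll": 0, "jaw": 87}, {"travel": [-43, 6, 0], "roll": 0, "jaw": 87}, {"travel": [-43, 6, 0], "roll": 0, "jaw": 87}, {"travel": [-43, 6, 0], "roll": 0, "jaw": 87}, {"travel": [-43, 6, 0], "roll": 0, "jaw": 87}, {"travel": [-43, 6, 0], "roll": 0, "jaw": 87}, {"travel": [0, 0, 0], "roll": 0, "jaw": 87}, {"travel": [0, 0, 0], "roll": 0, "jaw": 87}, {"travel": [0, 0, 0], "roll": 0, "jaw": 87}])

```text
clock: 40.75
tool_pos: [0.4353, -0.0919, 0.1903]
orientation: [180.0, -0.0, -88.9]
force: [0.6, -0.1, 0.4]
opening: 0.0871
gripper_force: 0.0
```

```bash
python3 - <<'E'
from h import *
im,K,E,o=shot("wrist","w18");print(o["clock"],o["tool_pos"].round(4),o["orientation"].round(1))
uv=w2p(K,E,[.437,-.108,.048]);h=cv2.cvtColor(im,cv2.COLOR_BGR2HSV)
m=((h[...,1]<60)&(h[...,2]>60)).astype(np.uint8);m[262:]=0
b,s,c=blob(m,uv);k=max(cv2.findContours(b,0,1)[0],key=cv2.contourArea)
w=p2w(K,E,c,.048)[0];print(uv,s,c,w)
q=(p2w(K,E,cv2.convexHull(k)[:,0],.048)-w)[:,:2]
# support width vs angle: flats where width is least
A=np.arange(0,60,.5);W=[sum(np.ptp(q@[np.cos(np.radians(a+d)),np.sin(np.radians(a+d))]) for d in(0,60,120)) for a in A]
a=A[int(np.argmin(W))];print("flat normal mod 60:",a,min(W)/3,max(W)/3)
cv2.imwrite("pics/c18.png",im[60:300,180:500])
plan((w[0],w[1],.042,-90+((a+30)%60-30)))
E
```

```text
40.75 [ 0.4353 -0.0919  0.1903] [180.   -0.  -88.9]
[322.98846635 214.52481292] [ 295  190   55   59 2413] [322.13302942 218.7745545 ] [ 0.43758617 -0.10474976  0.048     ]
flat normal mod 60: 8.5 0.0400604391356069 0.04483032803847056
travel [ 12.5  -2.1 148.3] roll -7.5 n 4 1
```

View pics/c18.png

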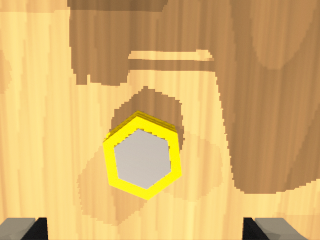

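The hexagon's top is at crop (143,158), world (0.4376, -0.1048), with its flats about 8° off the jaw axis. I'll turn 7.5° and grip.

apply_moves(targets=[{"travel": [12.5, -2, 20], "roll": -7.5, "jaw": 87}, {"travel": [0, 0, 40], "roll": 0, "jaw": 87}, {"travel": [0, 0, 40], "roll": 0, "jaw": 87}, {"travel": [0, 0, 35], "roll": 0, "jaw": 87}, {"travel": [0, 0, 13], "roll": 0, "jaw": 87}, {"travel": [0, 0, 0], "roll": 0, "jaw": 50}, {"travel": [0, 0, 0], "roll": 0, "jaw": 50}, {"travel": [0, 0, 0], "roll": 0, "jaw": 50}, {"travel": [0, 0, 0], "roll": 0, "jaw": 50}, {"travel": [0, 0, 0], "roll": 0, "jaw": 50}])

```text
clock: 41.8
tool_pos: [0.4382, -0.1039, 0.0435]
orientation: [-179.9, -0.0, -81.4]
force: [-0.4, -0.9, 3.9]
opening: 0.0556
gripper_force: 30.0
```

apply_moves(targets=[{"travel": [0, 0, 0], "roll": 0, "jaw": 50}, {"travel": [0, 0, 0], "roll": 0, "jaw": 50}, {"travel": [0, 0, -20], "roll": 0, "jaw": 50}, {"travel": [0, 0, -40], "roll": 0, "jaw": 50}, {"travel": [0, 0, -40], "roll": 0, "jaw": 50}, {"travel": [0, 0, -40], "roll": 0, "jaw": 50}, {"travel": [0, 0, 0], "roll": 0, "jaw": 50}, {"travel": [0, 0, 0], "roll": 0, "jaw": 50}])

```text
clock: 42.6
tool_pos: [0.4379, -0.1036, 0.1836]
orientation: [-179.8, 0.0, -81.4]
force: [-0.5, -0.5, -1.3]
opening: 0.0559
gripper_force: 30.0
```

```bash
python3 - <<'E'
from h import *
o=ctrl.get_obs();print(o["clock"],o["tool_pos"].round(4),o["orientation"].round(1),o["opening"],o["gripper_force"])
plan((.481,-.3,.18,-89))
E
```

```text
42.6 [ 0.4379 -0.1036  0.1836] [-179.8    0.   -81.4] 0.05591754641782819 29.99915823340416
travel [200.6 -13.4   3.6] roll 7.6 n 5 1
```

apply_moves(targets=[{"travel": [40, -2.7, 0], "roll": 0, "jaw": 50}, {"travel": [40, -2.7, 0], "roll": 0, "jaw": 50}, {"travel": [40, -2.7, 0], "roll": 0, "jaw": 50}, {"travel": [40, -2.7, 0], "roll": 0, "jaw": 50}, {"travel": [40, -2.7, 0], "roll": 0, "jaw": 50}, {"travel": [0, 0, 0], "roll": 7.6, "jaw": 50}, {"travel": [0, 0, 40], "roll": 0, "jaw": 50}, {"travel": [0, 0, 30], "roll": 0, "jaw": 50}, {"travel": [0, 0, 0], "roll": 0, "jaw": 50}, {"travel": [0, 0, 0], "roll": 0, "jaw": 50}])

```text
clock: 43.6
tool_pos: [0.4801, -0.2996, 0.1118]
orientation: [179.8, 0.0, -89.0]
force: [0.2, 0.6, 0.1]
opening: 0.0556
gripper_force: 30.0
```

apply_moves(targets=[{"travel": [0, 0, 25], "roll": 0, "jaw": 50}, {"travel": [0, 0, 20], "roll": 0, "jaw": 50}, {"travel": [0, 0, 10], "roll": 0, "jaw": 50}, {"travel": [0, 0, 5], "roll": 0, "jaw": 50}, {"travel": [0, 0, 2], "roll": 0, "jaw": 50}, {"travel": [0, 0, 0], "roll": 0, "jaw": 50}])

```text
clock: 44.2
tool_pos: [0.4813, -0.2998, 0.0514]
orientation: [-179.9, -0.0, -89.0]
force: [-0.0, 0.5, -1.4]
opening: 0.0558
gripper_force: 30.0
```

apply_moves(targets=[{"travel": [0, 0, 0], "roll": 0, "jaw": 76}, {"travel": [0, 0, 0], "roll": 0, "jaw": 76}, {"travel": [0, 0, -20], "roll": 0, "jaw": 76}, {"travel": [0, 0, -40], "roll": 0, "jaw": 76}, {"travel": [0, 0, -40], "roll": 0, "jaw": 76}, {"travel": [-20, 0, -40], "roll": 0, "jaw": 76}, {"travel": [-40, -40, 0], "roll": 0, "jaw": 76}, {"travel": [0, 0, 0], "roll": 0, "jaw": 76}])

```text
clock: 45.0
tool_pos: [0.5187, -0.2415, 0.1932]
orientation: [-179.7, -0.0, -88.9]
force: [-0.6, 0.9, -1.6]
opening: 0.0762
gripper_force: 0.0
```

```bash
python3 - <<'E'
from h import *
o=ctrl.get_obs();print(o["clock"],o["tool_pos"].round(4))
imt,_,_,_=shot("top","t19");ims,_,_,_=shot("side","s19")
out=np.zeros((600,800,3),np.uint8)
out[:330,:800]=cv2.resize(imt[120:318,140:540],None,fx=2,fy=2)[:330,:800]
out[335:600,:460]=cv2.resize(ims[150:400,150:585],(460,265),interpolation=cv2.INTER_AREA)
w,_,_,_=shot("wrist","w19");out[335:600,460:]=cv2.resize(w[:300],(340,265))
cv2.imwrite("pics/c19.png",out)
E
```

```text
45.0 [ 0.5187 -0.2415  0.1932]
```

View pics/c19.png

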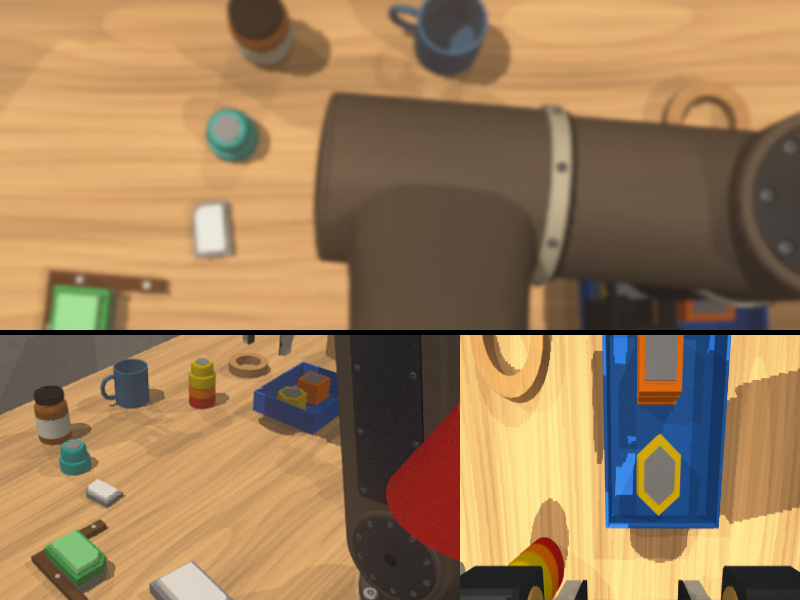

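The final views show the tray stack in the fence corner, the three round pots nested, both odd pots down inside the crate, and the jar, mug and tape where they were. I'll compare the side view of the stack with the earlier one, let things settle, and hand in.

```bash
python3 - <<'E'
from h import *
c=[]
for f in("s8","s19"):
    im=cv2.imread(f"pics/{f}.png");b,s,cc=blob(col(im,45,80,60),(220,340));c.append((s.tolist(),cc.round(1)))
print(c)
if abs(c[0][1]-c[1][1]).max()<1.5: print(ctrl.close_job())
E
```

```text
[([192, 334, 58, 53, 1859], array([222.1, 359.6])), ([192, 335, 58, 52, 1853], array([222. , 359.7]))]
the job is handed in; nothing more can be done
None
```

The job is finished and handed in at about 45 s: tray 0 is flush in the fence corner with the green tray seated on it, the orange and yellow round pots are nested on the red one, the square and six-sided pots are in the crate, and the jar, mug, tape and look-alikes were left alone.

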